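Pack a stripped gearbox's parts into stack-nest bins

TASK

Pack the stripped gearbox's loose parts in the storage stand: lift the red and green bins out of the nest, stand every steel gear hub-up in the blue bin and every brass sleeve upright in the green one, and build the stack again in the cradle, blue, green, red from the bottom, each bin turned half a turn from the one below so that it rests squarely on the ledges instead of nesting. Then lift the yellow keeper arm off its pin, turn it end for end and refit it fully down on the pin so that its long end lies over the red bin. Leave the tools, tins and jars where they are.

Things in the scene. Friction and masses are not known exactly. Their poses are not given: they have to be found in the camera images.
- cradle (a point): Centre of the grey stand's cradle, on top of its 8 mm base plate; fixed, but stands elsewhere each time. The bottom bin sits here between low strips. Axes: x along the bins' length, y from the bins to the keeper's post (115 mm away), z up. Three bins stacked on their ledges reach 122 mm above the bench, 5 mm below the keeper.
- pin_foot (a point): Foot of the upright pivot pin, on a saddle 127 mm above the bench. Pin 10 mm across, 28 mm high, tapered at the top. The saddle bar is 16 mm wide and reaches 45 mm to either side along the stand's y; two cheeks 30 mm apart, 34 mm long, 10 mm high hold the keeper's hub from swinging, so it must be lifted off to be turned.
- bin_blue_mid (a point): Centre (21 mm above the underside) of the blue stack-nest bin, at the start the bottom one, in the cradle. Bin axes: x lengthwise to its white end, z up. All bins are alike: 144 x 90 mm over the rim, 42 mm high, 0.16 kg; lower 24 mm a narrow tub, 126 x 72 mm outside, walls and floor 3 mm; above it a wider rim, 132 x 78 mm inside.
- bin_green_mid (a point): Centre of the green bin (as the blue one), at the start nested in the blue bin. In every bin a black carrying web, 10 mm thick in x, crosses the middle of the tub, its top 23 mm above the underside: grip it from above, fingers inside the bin. It leaves two compartments of 55 x 66 mm, centred at x = +32.5 and -32.5 mm.
- bin_red_mid (a point): Centre of the red bin (as the blue one), at the start nested in the green bin, on top. Bins facing the same way nest, 24 mm apart. Turned half a turn, the upper bin's feet rest on the lower's rim: 36 mm apart in height, 3 mm of play each way, 33 mm free between floors.
- bin_blue_white (a point): Middle of the top edge of the blue bin's white end, 69 mm along its +x, 42 mm above its underside. Each bin has four feet jutting out sideways below the rim, soles 6 mm above the underside, at x = +48 and -28 mm; the rim has slots at the same places.
- bin_green_white (a point): Middle of the top edge of the green bin's white end, 69 mm along its +x, 42 mm above its underside. 
- bin_red_white (a point): Middle of the top edge of the red bin's white end, 69 mm along its +x, 42 mm above its underside. 
- gear1_mid (a point): Centre (half-way up) of a steel gear standing on the bench with its hub up: 38 mm toothed disc, 12 mm thick, with an 18 mm hub above it to a total height of 30 mm; 0.09 kg. May be absent (one or two gears are there).
- gear2_mid (a point): Centre (half-way up) of a steel gear standing on the bench with its hub up: 38 mm toothed disc, 12 mm thick, with an 18 mm hub above it to a total height of 30 mm; 0.09 kg. May be absent (one or two gears are there).
- sleeve1_mid (a point): Centre (half-way up) of a brass flanged sleeve standing on its flange: flange 34 mm across, 6 mm thick, body 18 mm across to a total height of 30 mm; 0.07 kg. May be absent (one or two sleeves are there).
- sleeve2_mid (a point): Centre (half-way up) of a brass flanged sleeve standing on its flange: flange 34 mm across, 6 mm thick, body 18 mm across to a total height of 30 mm; 0.07 kg. May be absent (one or two sleeves are there).
- keeper_grip (a point): Point to grip on the yellow keeper arm, near its balance: middle of its bar (18 mm wide, 12 mm thick), 42 mm along the arm's +x from the hole. Axes: x from the hole to the long end, z up. 0.22 kg. Its steel hub (40 x 24 x 22 mm, hole 14 mm) sits on the pin; the bar runs on to a black tip. At the start the long end points away from the bins.
- keeper_hole (a point): Centre of the hole in the keeper arm's hub, on its underside; at the foot of the pin when the arm is fully down.
- keeper_tip (a point): Middle of the end of the keeper arm's black tip, 135 mm from the hole's axis.
- mat_mid (a point): Centre, on top, of the dark blue mat (250 x 190 x 2 mm, x along its length; fixed), clear at the start: room to set two bins down side by side, centred 58 mm to either side of its middle along its x, their lengths along its y.
- screwdriver: Bystander, leave it where it lies: clear-handled screwdriver.
- wrench: Bystander, leave it where it lies: steel open-end wrench.
- tin: Bystander, leave it where it lies: small can, 48 mm across.
- jar: Bystander, leave it where it lies: amber jar with black lid.
- kick_lever: Bystander, leave it where it lies: cranked steel kick-start lever.
- pliers: Bystander, leave it where it lies: red-handled pliers.
Not all that is in view belongs to the job. Leave any pink look-alike of the part that bears keeper_grip alone.

How it is judged:
By the outcome, as a careful person would: the job done as asked, in the order asked, and still so for the second after the job is handed in, with the robot touching nothing.
Of gear1, gear2 only 1 to 2 are there at a start; the rules pass over those that are not, and their reading is None.
Of sleeve1, sleeve2 only 1 to 2 are there at a start; the rules pass over those that are not, and their reading is None.
At some moment in a run one of gear1, gear2, sleeve1, sleeve2 may be knocked a few centimetres aside while the robot is not near it.
It also fails if it takes over 210 s, if anything falls off the work surface, if the arm or the gripper's body presses on something with over 40 N, if the wrist force passes 120 N, or if a joint passes its speed limit or range.

ROBOT

A 6-joint arm with a two-finger parallel gripper is mounted at the origin on the work surface. World frame = base frame: x ahead of the robot, y to its left, z up, the work surface at z = 0. Lengths are in m, angles in rad, forces in N, time in s.
With the tool pointing down it reaches from about 0.425 to 0.95 m from the base axis. Payload 3.5 kg.
Tool frame: the origin (TCP) lies at the very end of the fingers, on their centre line; the grasp point (between the pads) lies 19 mm behind it (grip_depth is the distance from the TCP to the grasp point, in m); x points along the fingers, z is the direction in which the jaws open and shut, and the axes are right-handed (so a half turn about x gives the same grasp; the last joint's range is limited). The gripper opens to 85 mm and grips with 20 to 120 N. Pads are 22 mm wide; open, the fingers measure 114 mm over their backs; the gripper's body (76 mm by 85 mm) begins 54 mm behind the grasp point. The pads swing forward as they close: fully open they stand 13 mm farther back than shut.
Start: joints at [-1.303, 0.286, 1.577, -0, 1.279, -0.15], TCP at [0.274, -0.617, 0.231] pointing down, gripper open.
Joint ranges: [-2.77, 2.77], [-0.9, 2.22], [0.21, 2.48], [-1.53, 4.67], [0.24, 2.81], [-2.84, 2.84]. Speed limits (rad/s): [2.79, 2.79, 3.14, 3.14, 3.14, 3.14].

INTERFACE

Orientations are given as a unit quaternion [x, y, z, w].
In Python, from plant import get_state, read_camera, calibration, sign_off, recognise, grip_depth gives the robot as it stands. The module is installed in compiled form; this text tells all that it offers.
- The arm moves only by the tool servo_tool, never from a script. Its argument "deltas" is a list that holds one entry, the list of rows, each a list of 4 numbers: the shift along the world's x, y, z scaled (see below), then the turn about the world's z scaled (see below). In form: [[[tx, ty, tz, spin], ...]]. A call has exactly 5 rows; each row is the pose to reach, as a shift and turn from the pose commanded when the call began; what a row does not reach only later rows make up. The controller multiplies each number of a shift by 10 cm and each number of a turn by 90 degrees. A row lasts 1/10 s, in which the tool goes at most 50 mm and 8.59 degrees, less where a joint would pass 70% of its speed; a pose out of reach is approached as far as the arm can. A call with a number of a shift or a turn outside -1 to 1 is refused whole. A call with a gripper value outside its range is refused whole. "claw" is the gripper's target within -1 to 1 (fully open at 1, half-way at 0, shut at -1), set as the call begins (left out, the last holds). The fingers move at their own pace and stop on an object; "force" is the grip in N (left out, the last holds). Time passes only in rows, so rows that repeat a pose let the fingers close, or fill a call up. It gives the time, the measured TCP pose, the force and the opening at its end, in the units of the state.
- get_state(): the state, without advancing time (a new reading comes with each control period).
- read_camera(name): name is "scene" or "side" or "wrist"; returns the picture (384x512x3 uint8, blue, green, red); there is no depth.
- calibration(name): a dict with "intrinsics" (3x3 intrinsics, pixels), "dist" ([k1, k2, p1, p2, k3] as OpenCV has them; the pictures are not rectified), "R" (3x3) and "t" (3): a world point X has camera coordinates R X + t; the wrist camera has in their place "T_tool_cam" (4x4, takes a point from camera to tool coordinates, whose origin is the TCP and whose axes are the tool frame's). Camera axes: x right, y down, z forward; pixel columns grow to the right and rows downward; lengths in m; the calibration is good to about 2 mm. A picture is of the moment at which its call begins: read the wrist's pose just before it. calibration takes no time and is no camera call.
- sign_off(): hands the job in, once; it reports no verdict.
Trained networks look in the newest picture that a camera, given by its name, has taken for a name from the list of things; names that differ only in an ending like _2 or _b are one class to them, and where a whole thing is asked for, a point or a joint stands for the part that bears it (a point fixed in the world has none). Each returns a list of dicts, best first, with "p" (0 to 1); they miss things now and then, are a little off and sometimes report something else, mostly with a low value. They report only what shows in the picture. A call takes as long as a camera call. They do not tell look-alikes from the thing itself.
- recognise(camera, query): "at" ([x, y, z] in m, in world coordinates, good to about 4 mm: the middle of the surface that is visible of it).
The state is a dict: "time": time; "qpos": joint angles; "dq": joint speeds; "joint_efforts": joint torques, N m; "eef_pos": TCP position; "tcp_rot": TCP orientation; "contact_force": force on the tool from outside, world axes, zero at the start; "wrist_torque": the same for the moment, N m; "opening": opening from 0.0 (shut) to 1.0 (fully open).
Only numpy, scipy, OpenCV 4.12 (cv2) and the standard library are available. Lean on these libraries where they do the work, as an engineer would, in place of code of your own. Each camera call takes 0.05 s, during which the arm holds its last target. There are 200 camera calls.

## Working session

There is one attempt and no reset: what is moved stays moved. The work goes in short steps, Python scripts to look and compute and a tool call to move; the robot and the scene stay as the last step left them, time stands still between calls to the robot, and variables do not carry over. Pictures are saved under pics/ and viewed, about 12 in all and at most 16, crops included, and the job is handed in when it is done.

Besides the shell and the picture viewer there is one more tool, called as name([rows], argument=value, ...), one row to a line, values as JSON. servo_tool: Moves the arm, as the interface text tells. Its arguments: {"type":"object","properties":{"deltas":{"type":"array"},"claw":{"type":"number"},"force":{"type":"number"}},"required":["deltas"]}

```bash
mkdir -p pics; ls
cat > h.py <<'E'
import numpy as np, cv2
from plant import *
from scipy.spatial.transform import Rotation as R
def snap(n,f):
    im=read_camera(n); cv2.imwrite('pics/'+f,im); return im
def rec(c,q,n=4):
    r=recognise(c,q)
    print(c,q,[(np.round(d['at'],3).tolist(),round(d['p'],2)) for d in r[:n]])
    return r
def st():
    s=get_state(); print('t',round(s['time'],2),'pos',np.round(s['eef_pos'],4).tolist(),'F',np.round(s['contact_force'],1).tolist(),'op',round(s['opening'],3))
    M=R.from_quat(s['tcp_rot']).as_matrix(); z=M[:,2]; print('jaw yaw deg',round(np.degrees(np.arctan2(z[1],z[0])),2),'q6',round(s['qpos'][5],3))
    return s
def px(n,P):
    c=calibration(n)
    return cv2.projectPoints(np.array(P,float).reshape(-1,3),cv2.Rodrigues(np.array(c['R']))[0],np.array(c['t']),np.array(c['intrinsics']),np.array(c['dist']))[0][:,0]
E
python3 - <<'E'
from h import *
st()
a=snap('scene','s0.png');b=snap('side','d0.png')
for q in ['cradle','pin_foot','bin_blue_mid','bin_red_mid','bin_green_mid','bin_blue_white','bin_red_white','gear1_mid','sleeve1_mid','keeper_grip','keeper_hole','keeper_tip','mat_mid']:
    rec('scene',q);rec('side',q)
E
```

```text
pics
t 0.0 pos [0.2737, -0.6163, 0.2299] F [0.7, 0.1, 0.6] op 1.002
jaw yaw deg -66.06 q6 -0.15
scene cradle [([0.578, 0.172, 0.009], 0.65)]
side cradle [([0.544, 0.047, 0.007], 0.82), ([0.561, 0.221, 0.143], 0.3)]
scene pin_foot [([0.579, 0.178, 0.004], 0.89)]
side pin_foot [([0.545, 0.047, 0.005], 0.68)]
scene bin_blue_mid [([0.622, 0.094, 0.038], 0.66)]
side bin_blue_mid [([0.553, 0.051, 0.032], 0.92)]
scene bin_red_mid [([0.548, 0.099, 0.079], 0.69)]
side bin_red_mid [([0.553, 0.121, 0.082], 0.66)]
scene bin_green_mid [([0.625, 0.094, 0.067], 0.43), ([0.626, 0.095, 0.04], 0.36)]
side bin_green_mid [([0.547, 0.051, 0.058], 0.6), ([0.411, -0.212, 0.04], 0.25)]
scene bin_blue_white [([0.622, 0.092, 0.042], 0.7)]
side bin_blue_white [([0.551, 0.053, 0.031], 0.87), ([0.569, -0.102, 0.01], 0.15)]
scene bin_red_white [([0.554, 0.094, 0.079], 0.57), ([0.624, 0.094, 0.07], 0.56)]
side bin_red_white [([0.56, 0.123, 0.076], 0.64)]
scene gear1_mid []
side gear1_mid [([0.497, -0.072, 0.006], 0.45)]
scene sleeve1_mid [([0.686, -0.09, 0.007], 0.57), ([0.562, 0.261, 0.14], 0.53)]
side sleeve1_mid [([0.676, -0.105, 0.008], 0.52)]
scene keeper_grip [([0.564, 0.263, 0.14], 0.94), ([0.331, 0.158, 0.012], 0.67), ([0.77, 0.025, 0.067], 0.48)]
side keeper_grip [([0.322, 0.149, 0.014], 0.58), ([0.557, 0.224, 0.144], 0.5)]
scene keeper_hole [([0.329, 0.16, 0.011], 0.81), ([0.558, 0.26, 0.137], 0.58), ([0.424, -0.188, 0.045], 0.28)]
side keeper_hole [([0.563, 0.222, 0.141], 0.56), ([0.324, 0.148, 0.01], 0.56)]
scene keeper_tip [([0.329, 0.158, 0.012], 0.79), ([0.56, 0.265, 0.136], 0.73)]
side keeper_tip [([0.325, 0.146, 0.011], 0.6), ([0.553, 0.223, 0.139], 0.43)]
scene mat_mid [([0.53, -0.368, 0.002], 0.56)]
side mat_mid [([0.516, -0.388, 0.004], 0.62)]
```

View pics/s0.png

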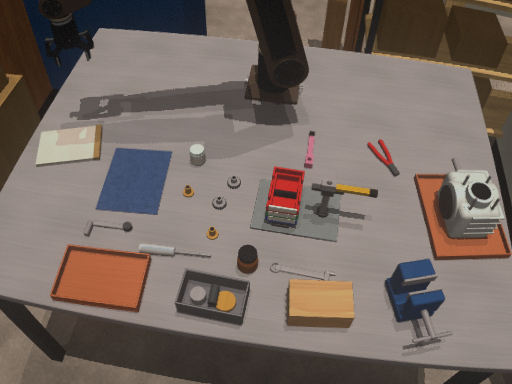

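View pics/d0.png

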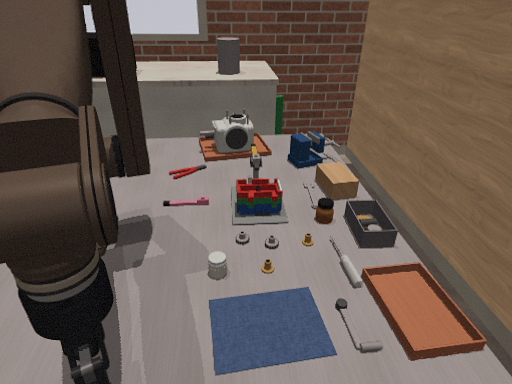

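```bash
cat >> h.py <<'E'
def ray(n,uv,s=None):
    c=calibration(n); K=np.array(c['intrinsics']);d=np.array(c['dist'])
    p=cv2.undistortPoints(np.array(uv,float).reshape(-1,1,2),K,d)[:,0]
    v=np.c_[p,np.ones(len(p))]
    if n=='wrist':
        T=np.array(c['T_tool_cam']);M=R.from_quat(s['tcp_rot']).as_matrix()
        Rc=M@T[:3,:3];o=M@T[:3,3]+s['eef_pos']
        return o,v@Rc.T
    Rm=np.array(c['R']);return -Rm.T@np.array(c['t']),v@Rm
def onz(n,uv,z,s=None):
    o,v=ray(n,uv,s);return o+v*((z-o[2])/v[:,2:])
E
python3 - <<'E'
from h import *
im=cv2.imread('pics/s0.png')
a=cv2.resize(im[140:250,170:390],None,fx=3.6,fy=3.6,interpolation=cv2.INTER_CUBIC)
cv2.imwrite('pics/s0c.png',a)
print('gears',onz('scene',[(233,182),(219,202)],.012).round(3).tolist(),onz('side',[(242,238),(271,242)],.012).round(3).tolist())
print('sl',onz('scene',[(188,190),(212,232)],.006).round(3).tolist(),onz('side',[(268,267),(308,240)],.006).round(3).tolist())
print('mat',onz('scene',[(117,149),(172,151),(157,212),(99,205)],.002).round(3).tolist())
print('plate',onz('scene',[(262,181),(340,190),(336,238),(251,228)],.008).round(3).tolist())
c=calibration('wrist');print(np.array(c['T_tool_cam']).round(4).tolist(),np.array(c['intrinsics']).round(1).tolist(),grip_depth)
E
```

```text
gears [[0.491, -0.067, 0.012], [0.573, -0.094, 0.012]] [[0.486, -0.07, 0.012], [0.569, -0.097, 0.012]]
sl [[0.54, -0.197, 0.006], [0.675, -0.095, 0.006]] [[0.546, -0.194, 0.006], [0.681, -0.091, 0.006]]
mat [[0.41, -0.47, 0.002], [0.389, -0.286, 0.002], [0.631, -0.27, 0.002], [0.637, -0.451, 0.002]]
plate [[0.47, 0.02, 0.008], [0.466, 0.26, 0.008], [0.64, 0.256, 0.008], [0.645, 0.012, 0.008]]
[[-0.0003, -0.3123, 0.95, -0.1433], [-0.0003, -0.95, -0.3123, 0.0795], [1.0, -0.0004, 0.0001, 0.0012], [0.0, 0.0, 0.0, 1.0]] [[303.7, 0.0, 258.1], [0.0, 303.7, 193.2], [0.0, 0.0, 1.0]] 0.0187
```

View pics/s0c.png

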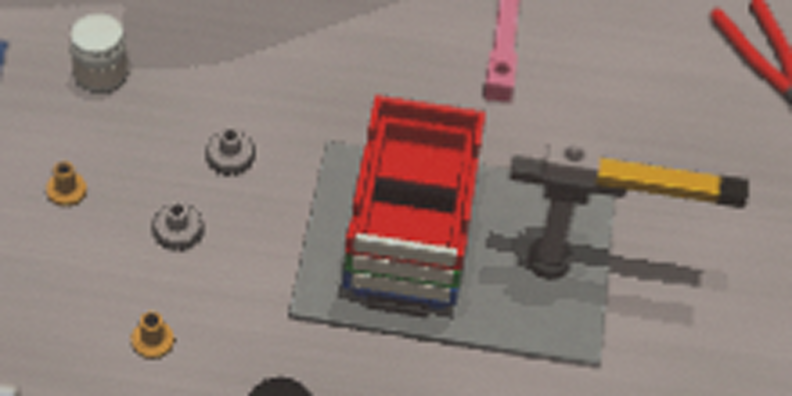

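servo_tool([
  [[0.08,0.2,0.03,0.02],[0.16,0.4,0.06,0.04],[0.24,0.6,0.09,0.06],[0.32,0.8,0.12,0.08],[0.4,1.0,0.15,0.1]],
], claw=0.5)

```text
time: 1.9
eef_pos: [0.3141, -0.5161, 0.2465]
tcp_rot: [0.337, 0.621, -0.337, 0.621]
contact_force: [1.1, -0.5, 0.7]
opening: 0.752
```

servo_tool([
  [[0.08,0.2,0.03,0.02],[0.16,0.4,0.06,0.04],[0.24,0.6,0.09,0.06],[0.32,0.8,0.12,0.08],[0.4,1.0,0.15,0.1]],
])

```text
time: 2.4
eef_pos: [0.3545, -0.4154, 0.2616]
tcp_rot: [0.287, 0.646, -0.287, 0.646]
contact_force: [0.3, -0.0, 0.3]
opening: 0.749
```

servo_tool([
  [[0.08,0.2,0.03,0.02],[0.16,0.4,0.06,0.04],[0.24,0.6,0.09,0.06],[0.32,0.8,0.12,0.08],[0.4,1.0,0.15,0.1]],
])

```text
time: 2.9
eef_pos: [0.3943, -0.3153, 0.2766]
tcp_rot: [0.236, 0.667, -0.236, 0.667]
contact_force: [-0.1, 0.7, 0.5]
opening: 0.749
```

servo_tool([
  [[0.08,0.2,0.03,0.02],[0.16,0.4,0.06,0.04],[0.24,0.6,0.09,0.06],[0.32,0.8,0.12,0.08],[0.4,1.0,0.15,0.1]],
])

```text
time: 3.4
eef_pos: [0.4341, -0.2153, 0.2916]
tcp_rot: [0.182, 0.683, -0.183, 0.683]
contact_force: [0.3, 0.2, -0.1]
opening: 0.757
```

servo_tool([
  [[0.08,0.2,0.03,0.02],[0.16,0.4,0.06,0.04],[0.24,0.6,0.09,0.06],[0.32,0.8,0.12,0.08],[0.4,1.0,0.15,0.1]],
])

```text
time: 3.9
eef_pos: [0.474, -0.1153, 0.3066]
tcp_rot: [0.128, 0.695, -0.128, 0.695]
contact_force: [0.1, 0.4, 0.1]
opening: 0.749
```

servo_tool([
  [[0.08,0.2,0.03,0.02],[0.16,0.4,0.06,0.04],[0.24,0.6,0.09,0.06],[0.32,0.8,0.12,0.08],[0.4,1.0,0.15,0.1]],
])

```text
time: 4.4
eef_pos: [0.5138, -0.0153, 0.3216]
tcp_rot: [0.073, 0.703, -0.073, 0.703]
contact_force: [0.4, 0.2, 0.0]
opening: 0.743
```

servo_tool([
  [[0.08,0.2,0,0.02],[0.16,0.4,0,0.04],[0.24,0.6,0,0.06],[0.32,0.8,0,0.08],[0.4,1.0,0,0.1]],
])

```text
time: 4.9
eef_pos: [0.5537, 0.0847, 0.3215]
tcp_rot: [0.018, 0.707, -0.018, 0.707]
contact_force: [0.2, -0.1, -0.2]
opening: 0.751
```

Run:
```python
from h import *
import pickle
s=st(); snap('wrist','w1.png'); pickle.dump(s,open('w1.pkl','wb'))
for q in ['bin_red_mid','keeper_grip','gear1_mid','sleeve1_mid','bin_red_white','keeper_tip','cradle']: rec('wrist',q)
```

```text
t 4.9 pos [0.5537, 0.0847, 0.3215] F [0.2, -0.1, -0.2] op 0.751
jaw yaw deg -2.91 q6 0.021
wrist bin_red_mid [([0.549, 0.099, 0.076], 0.94), ([0.557, 0.193, 0.008], 0.74)]
wrist keeper_grip [([0.559, 0.22, 0.15], 0.93), ([0.32, 0.153, 0.007], 0.92)]
wrist gear1_mid [([0.488, -0.063, 0.012], 0.89), ([0.56, 0.193, 0.008], 0.37)]
wrist sleeve1_mid [([0.572, -0.087, 0.012], 0.62), ([0.683, -0.083, 0.006], 0.53)]
wrist bin_red_white [([0.552, 0.091, 0.074], 0.73), ([0.56, 0.219, 0.15], 0.22)]
wrist keeper_tip [([0.56, 0.224, 0.152], 0.74), ([0.557, 0.091, 0.079], 0.7), ([0.316, 0.151, 0.016], 0.67), ([0.426, -0.183, 0.046], 0.65)]
wrist cradle [([0.558, 0.224, 0.15], 0.47)]
```

View pics/w1.png

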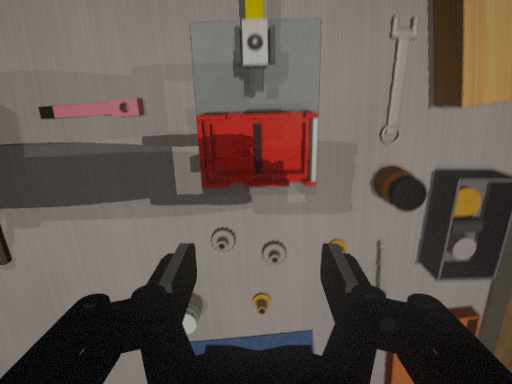

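Run:
```python
from h import *
im=cv2.imread('pics/w1.png')
cv2.imwrite('pics/w1c.png',cv2.resize(im[5:195,180:330],None,fx=3.1,fy=3.1,interpolation=cv2.INTER_CUBIC))
import pickle
s=pickle.load(open('w1.pkl','rb'))
print('plate',onz('wrist',[(191,21),(321,19),(320,111),(195,113)],.008,s).round(4).tolist())
```

```text
plate [[0.4715, 0.2641, 0.008], [0.648, 0.2575, 0.008], [0.6469, 0.1351, 0.008], [0.464, 0.1416, 0.008]]
```

View pics/w1c.png

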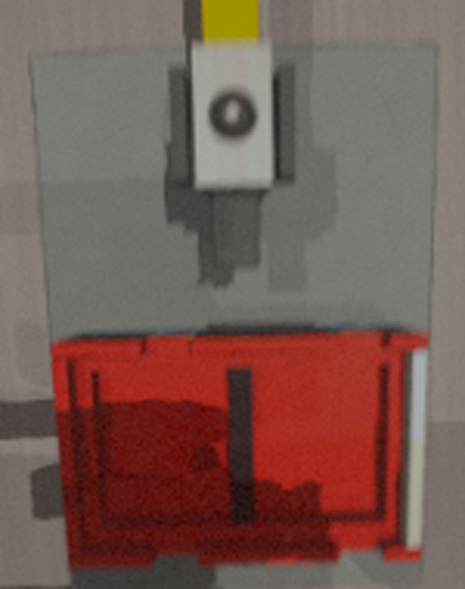

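Run:
```python
from h import *
import pickle
s=pickle.load(open('w1.pkl','rb'))
f=lambda P,z:onz('wrist',np.array(P)/3.1+[180,5],z,s)
def yaw(a,b): d=b-a; return round(np.degrees(np.arctan2(d[1],d[0])),2)
r=f([(52,343),(428,335),(423,556),(68,567)],.098);print('rim',r.round(4).tolist(),r.mean(0).round(4),yaw(r[0],r[1]),yaw(r[3],r[2]),np.linalg.norm(r[0]-r[1]),np.linalg.norm(r[0]-r[3]))
w=f([(240,368),(242,522)],.079);print('web',w.round(4).tolist(),w.mean(0).round(4),yaw(w[1],w[0]))
print('pin',f([(233,113)],.155).round(4))
h=f([(192,42),(271,42),(273,188),(195,189)],.149);print('hub',h.round(4).tolist(),h.mean(0).round(4))
print('plate yaw',yaw(*onz('wrist',[(191,21),(321,19)],.008,s)))
```

```text
rim [[0.4842, 0.1428, 0.098], [0.627, 0.1384, 0.098], [0.6257, 0.0509, 0.098], [0.4809, 0.0536, 0.098]] [0.5545 0.0964 0.098 ] -1.74 -1.07 0.1428804216546186 0.08921451965528837
web [[0.555, 0.1278, 0.079], [0.5526, 0.064, 0.079]] [0.5538 0.0959 0.079 ] 87.79
pin [[0.5574 0.2107 0.155 ]]
hub [[0.5461, 0.2323, 0.149], [0.5699, 0.231, 0.149], [0.5687, 0.1893, 0.149], [0.5443, 0.1903, 0.149]] [0.5572 0.2107 0.149 ]
plate yaw -2.14
```

servo_tool([
  [[0,0.03,-0.2,0.003],[0,0.06,-0.4,0.006],[0,0.09,-0.6,0.009],[0,0.113,-0.8,0.013],[0,0.113,-1.0,0.013]],
], claw=-0.2, force=60)

```text
time: 5.8
eef_pos: [0.5538, 0.0939, 0.2207]
tcp_rot: [0.012, 0.707, -0.012, 0.707]
contact_force: [-0.2, -0.4, -0.0]
opening: 0.4
```

servo_tool([
  [[0,0,-0.2,0],[0,0,-0.4,0],[0,0,-0.6,0],[0,0,-0.8,0],[0,0,-1.0,0]],
])

```text
time: 6.3
eef_pos: [0.5539, 0.0936, 0.1208]
tcp_rot: [0.012, 0.707, -0.012, 0.707]
contact_force: [-0.2, -1.2, -0.1]
opening: 0.402
```

servo_tool([
  [[0,0,-0.15,0],[0,0,-0.3,0],[0,0,-0.42,0],[0,0,-0.52,0],[0,0,-0.59,0]],
])

```text
time: 6.8
eef_pos: [0.5538, 0.0944, 0.0616]
tcp_rot: [0.012, 0.707, -0.012, 0.707]
contact_force: [0.3, -0.1, 0.2]
opening: 0.4
```

servo_tool([
  [[0,0,0,0],[0,0,0,0],[0,0,0,0],[0,0,0,0],[0,0,0,0]],
], claw=-1)

```text
time: 7.3
eef_pos: [0.554, 0.0944, 0.0626]
tcp_rot: [0.012, 0.707, -0.012, 0.707]
contact_force: [-0.2, -0.0, -0.8]
opening: 0.095
```

servo_tool([
  [[0,0,0.03,0],[0,0,0.1,0],[0,0,0.2,0],[0,0,0.3,0],[0,0,0.4,0]],
])

```text
time: 7.8
eef_pos: [0.5543, 0.0944, 0.1037]
tcp_rot: [0.012, 0.707, -0.012, 0.707]
contact_force: [0.2, 0.2, -1.5]
opening: 0.1
```

Run:
```python
from h import *
st()
# mat from scene
im=cv2.imread('pics/s0.png').astype(int)
m=((im[...,0]-im[...,2]>25)&(im[...,0]<120)).astype(np.uint8); m[:135]=0;m[225:]=0;m[:,:90]=0;m[:,180:]=0
cs=max(cv2.findContours(m,0,1)[0],key=cv2.contourArea)
q=cv2.approxPolyDP(cv2.convexHull(cs),6,True)[:,0];print(q.tolist())
P=onz('scene',q,.002);print(P.round(4).tolist(),P.mean(0))
# dense: backproject contour, minAreaRect
C=onz('scene',cs[:,0],.002)[:,:2].astype(np.float32)*1000
print(cv2.minAreaRect(C))
```

```text
t 7.8 pos [0.5543, 0.0944, 0.1037] F [0.2, 0.2, -1.5] op 0.1
jaw yaw deg -1.89 q6 0.021
[[117, 148], [171, 152], [156, 213], [96, 208]]
[[0.4052, -0.4714, 0.002], [0.394, -0.2886, 0.002], [0.6354, -0.2716, 0.002], [0.6488, -0.4564, 0.002]] [ 0.52086748 -0.37198614  0.002     ]
((521.1439819335938, -372.99609375), (247.35411071777344, 188.540283203125), 4.0149922370910645)
```

servo_tool([
  [[0.01,-0.185,0,-0.037],[0.02,-0.37,0,-0.075],[0.03,-0.555,0,-0.112],[0.04,-0.74,0,-0.15],[0.05,-0.925,0,-0.187]],
])

```text
time: 8.3
eef_pos: [0.5592, 0.0011, 0.1034]
tcp_rot: [0.116, 0.697, -0.116, 0.698]
contact_force: [-0.6, -0.1, -2.0]
opening: 0.098
```

servo_tool([
  [[0.01,-0.185,0,-0.037],[0.02,-0.37,0,-0.075],[0.03,-0.555,0,-0.112],[0.04,-0.74,0,-0.15],[0.05,-0.925,0,-0.187]],
])

```text
time: 8.8
eef_pos: [0.5642, -0.0915, 0.1033]
tcp_rot: [0.217, 0.673, -0.217, 0.673]
contact_force: [0.9, -0.3, -1.1]
opening: 0.106
```

servo_tool([
  [[0.01,-0.185,0,-0.037],[0.02,-0.37,0,-0.075],[0.03,-0.555,0,-0.112],[0.04,-0.74,0,-0.15],[0.05,-0.925,0,-0.187]],
])

```text
time: 9.3
eef_pos: [0.5691, -0.1843, 0.103]
tcp_rot: [0.313, 0.634, -0.313, 0.634]
contact_force: [0.4, 0.7, -1.6]
opening: 0.097
```

servo_tool([
  [[0.01,-0.185,0,-0.037],[0.02,-0.37,0,-0.075],[0.03,-0.555,0,-0.112],[0.04,-0.74,0,-0.15],[0.05,-0.925,0,-0.187]],
])

```text
time: 9.8
eef_pos: [0.574, -0.2768, 0.1029]
tcp_rot: [0.403, 0.581, -0.403, 0.581]
contact_force: [-0.5, -0.6, -1.9]
opening: 0.096
```

servo_tool([
  [[0.01,-0.185,0,-0.037],[0.02,-0.37,0,-0.075],[0.03,-0.555,0,-0.112],[0.04,-0.74,0,-0.15],[0.05,-0.925,0,-0.187]],
])

```text
time: 10.3
eef_pos: [0.5789, -0.3693, 0.1028]
tcp_rot: [0.483, 0.516, -0.483, 0.516]
contact_force: [-0.0, -0.5, -0.8]
opening: 0.098
```

servo_tool([
  [[0,0,-0.25,0],[0,0,-0.5,0],[0,0,-0.7,0],[0,0,-0.85,0],[0,0,-0.93,0]],
])

```text
time: 10.8
eef_pos: [0.5783, -0.3679, 0.0085]
tcp_rot: [0.482, 0.518, -0.483, 0.516]
contact_force: [-8.8, 8.2, 16.7]
opening: 0.1
```

servo_tool([
  [[0,0,-0.01,0],[0,0,-0.01,0],[0,0,-0.01,0],[0,0,-0.01,0],[0,0,-0.01,0]],
], claw=-0.3)

```text
time: 11.3
eef_pos: [0.5792, -0.3683, 0.0089]
tcp_rot: [0.482, 0.517, -0.482, 0.517]
contact_force: [0.5, 0.5, 0.4]
opening: 0.349
```

servo_tool([
  [[0,0,0.2,0],[0,0,0.4,0],[0,0,0.6,0],[0,0,0.8,0],[0,0,1.0,0]],
])

```text
time: 11.8
eef_pos: [0.5789, -0.3681, 0.1093]
tcp_rot: [0.482, 0.517, -0.482, 0.517]
contact_force: [0.0, 0.4, -0.2]
opening: 0.351
```

Run:
```python
from h import *
st();snap('scene','s1.png');rec('scene','bin_red_mid');rec('scene','bin_green_mid')
```

```text
t 11.8 pos [0.5789, -0.3681, 0.1093] F [0.0, 0.4, -0.2] op 0.351
jaw yaw deg -86.04 q6 0.788
scene bin_red_mid [([0.572, -0.368, 0.025], 0.83), ([0.578, 0.172, 0.01], 0.51)]
scene bin_green_mid [([0.553, 0.098, 0.054], 0.56), ([0.776, 0.023, 0.064], 0.28)]
```

servo_tool([
  [[-0.01,0.185,0,0.037],[-0.02,0.37,0,0.075],[-0.03,0.555,0,0.112],[-0.04,0.74,0,0.15],[-0.05,0.925,0,0.187]],
], claw=-0.2)

```text
time: 12.45
eef_pos: [0.5729, -0.2743, 0.1062]
tcp_rot: [0.401, 0.584, -0.401, 0.581]
contact_force: [-0.1, -0.5, 0.5]
opening: 0.395
```

servo_tool([
  [[-0.01,0.185,0,0.037],[-0.02,0.37,0,0.075],[-0.03,0.555,0,0.112],[-0.04,0.74,0,0.15],[-0.05,0.925,0,0.187]],
])

```text
time: 12.95
eef_pos: [0.5678, -0.1818, 0.1064]
tcp_rot: [0.311, 0.636, -0.311, 0.634]
contact_force: [0.6, -0.3, -0.0]
opening: 0.4
```

servo_tool([
  [[-0.01,0.185,0,0.037],[-0.02,0.37,0,0.075],[-0.03,0.555,0,0.112],[-0.04,0.74,0,0.15],[-0.05,0.925,0,0.187]],
])

```text
time: 13.45
eef_pos: [0.5631, -0.0894, 0.1071]
tcp_rot: [0.215, 0.674, -0.215, 0.673]
contact_force: [-0.7, 0.0, -0.3]
opening: 0.395
```

servo_tool([
  [[-0.01,0.185,0,0.037],[-0.02,0.37,0,0.075],[-0.03,0.555,0,0.112],[-0.04,0.74,0,0.15],[-0.05,0.925,0,0.187]],
])

```text
time: 13.95
eef_pos: [0.5581, 0.003, 0.1072]
tcp_rot: [0.114, 0.698, -0.114, 0.697]
contact_force: [0.6, -0.8, 0.1]
opening: 0.401
```

servo_tool([
  [[-0.01,0.185,0,0.037],[-0.02,0.37,0,0.075],[-0.03,0.555,0,0.112],[-0.04,0.74,0,0.15],[-0.05,0.925,0,0.187]],
])

```text
time: 14.45
eef_pos: [0.553, 0.0954, 0.1072]
tcp_rot: [0.011, 0.708, -0.011, 0.706]
contact_force: [-0.5, -0.1, 0.8]
opening: 0.397
```

servo_tool([
  [[0,0,-0.2,0],[0,0,-0.4,0],[0,0,-0.55,0],[0,0,-0.65,0],[0,0,-0.705,0]],
])

```text
time: 14.95
eef_pos: [0.5531, 0.0944, 0.0364]
tcp_rot: [0.012, 0.708, -0.012, 0.706]
contact_force: [0.1, 0.2, -0.5]
opening: 0.398
```

servo_tool([
  [[0,0,0,0],[0,0,0,0],[0,0,0,0],[0,0,0,0],[0,0,0,0]],
], claw=-1)

```text
time: 15.45
eef_pos: [0.5542, 0.0943, 0.0383]
tcp_rot: [0.012, 0.707, -0.012, 0.707]
contact_force: [-0.3, 0.2, 0.3]
opening: 0.1
```

servo_tool([
  [[0,0,0.1,0],[0,0,0.25,0],[0,0,0.4,0],[0,0,0.55,0],[0,0,0.7,0]],
])

```text
time: 15.95
eef_pos: [0.5543, 0.0944, 0.11]
tcp_rot: [0.012, 0.706, -0.012, 0.708]
contact_force: [0.2, 0.4, -1.3]
opening: 0.102
```

Run:
```python
from h import *
st();snap('wrist','w2.png')
```

```text
t 15.95 pos [0.5543, 0.0944, 0.11] F [0.2, 0.4, -1.3] op 0.102
jaw yaw deg -1.89 q6 0.021
```

View pics/w2.png

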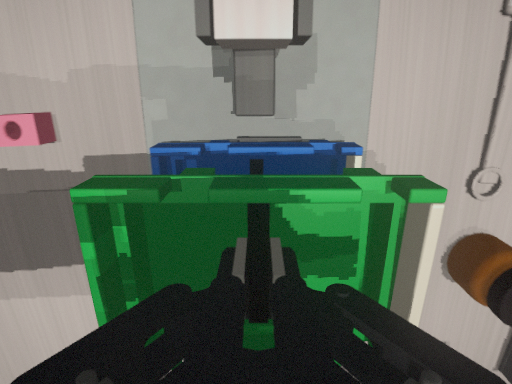

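servo_tool([
  [[-0.036,-0.188,0,-0.037],[-0.073,-0.376,0,-0.075],[-0.11,-0.564,0,-0.112],[-0.146,-0.752,0,-0.15],[-0.182,-0.94,0,-0.187]],
])

```text
time: 16.5
eef_pos: [0.5355, -0.0003, 0.1083]
tcp_rot: [0.116, 0.697, -0.116, 0.698]
contact_force: [-1.3, -0.1, -1.6]
opening: 0.097
```

servo_tool([
  [[-0.036,-0.188,0,-0.037],[-0.073,-0.376,0,-0.075],[-0.11,-0.564,0,-0.112],[-0.146,-0.752,0,-0.15],[-0.182,-0.94,0,-0.187]],
])

```text
time: 17.0
eef_pos: [0.5174, -0.0944, 0.1083]
tcp_rot: [0.217, 0.673, -0.217, 0.673]
contact_force: [-0.5, 0.0, -1.8]
opening: 0.1
```

servo_tool([
  [[-0.036,-0.188,0,-0.037],[-0.073,-0.376,0,-0.075],[-0.11,-0.564,0,-0.112],[-0.146,-0.752,0,-0.15],[-0.182,-0.94,0,-0.187]],
])

```text
time: 17.5
eef_pos: [0.4991, -0.1884, 0.1083]
tcp_rot: [0.313, 0.634, -0.313, 0.634]
contact_force: [0.2, 0.6, -2.0]
opening: 0.1
```

servo_tool([
  [[-0.036,-0.188,0,-0.037],[-0.073,-0.376,0,-0.075],[-0.11,-0.564,0,-0.112],[-0.146,-0.752,0,-0.15],[-0.182,-0.94,0,-0.187]],
])

```text
time: 18.0
eef_pos: [0.4809, -0.2824, 0.1083]
tcp_rot: [0.402, 0.581, -0.402, 0.582]
contact_force: [-0.7, 0.8, -2.6]
opening: 0.098
```

servo_tool([
  [[-0.036,-0.188,0,-0.037],[-0.073,-0.376,0,-0.075],[-0.11,-0.564,0,-0.112],[-0.146,-0.752,0,-0.15],[-0.182,-0.94,0,-0.187]],
])

```text
time: 18.5
eef_pos: [0.4626, -0.3767, 0.108]
tcp_rot: [0.483, 0.516, -0.483, 0.516]
contact_force: [0.1, 0.9, -1.5]
opening: 0.102
```

servo_tool([
  [[0,0,-0.25,0],[0,0,-0.5,0],[0,0,-0.75,0],[0,0,-0.9,0],[0,0,-0.99,0]],
])

```text
time: 19.0
eef_pos: [0.4623, -0.3753, 0.0082]
tcp_rot: [0.483, 0.518, -0.482, 0.516]
contact_force: [-16.4, 16.5, 31.9]
opening: 0.096
```

servo_tool([
  [[0,0,-0.01,0],[0,0,-0.02,0],[0,0,-0.02,0],[0,0,-0.02,0],[0,0,-0.02,0]],
])

```text
time: 19.5
eef_pos: [0.4636, -0.3764, 0.0083]
tcp_rot: [0.482, 0.516, -0.483, 0.518]
contact_force: [-1.4, 1.1, 5.8]
opening: 0.097
```

servo_tool([
  [[0,0,0,0],[0,0,0,0],[0,0,0,0],[0,0,0,0],[0,0,0,0]],
], claw=-0.3)

```text
time: 20.0
eef_pos: [0.4628, -0.3755, 0.0066]
tcp_rot: [0.482, 0.517, -0.482, 0.517]
contact_force: [-0.2, -0.3, 0.4]
opening: 0.351
```

servo_tool([
  [[0,0,0.2,0],[0,0,0.4,0],[0,0,0.6,0],[0,0,0.8,0],[0,0,1.0,0]],
])

```text
time: 20.5
eef_pos: [0.4628, -0.3755, 0.1075]
tcp_rot: [0.482, 0.517, -0.482, 0.517]
contact_force: [0.9, 0.8, -0.4]
opening: 0.345
```

Run:
```python
from h import *
st()
snap('scene','s2.png');snap('side','d2.png')
for q in ['gear1_mid','sleeve1_mid','bin_green_mid']:
  for c in ['scene','side']: rec(c,q)
```

```text
t 20.5 pos [0.4628, -0.3755, 0.1075] F [0.9, 0.8, -0.4] op 0.345
jaw yaw deg -86.04 q6 0.65
scene gear1_mid [([0.489, -0.062, 0.016], 0.56)]
side gear1_mid []
scene sleeve1_mid [([0.684, -0.088, 0.007], 0.57), ([0.757, 0.175, 0.012], 0.47)]
side sleeve1_mid [([0.465, -0.381, 0.026], 0.52)]
scene bin_green_mid [([0.455, -0.375, 0.027], 0.75), ([0.56, 0.261, 0.14], 0.63)]
side bin_green_mid [([0.461, -0.376, 0.021], 0.88)]
```

servo_tool([
  [[0.05,0.12,0.03,0.066],[0.11,0.24,0.06,0.133],[0.16,0.36,0.09,0.2],[0.22,0.48,0.12,0.266],[0.27,0.6,0.15,0.333]],
], claw=0)

```text
time: 21.4
eef_pos: [0.4897, -0.3148, 0.1207]
tcp_rot: [0.331, 0.625, -0.331, 0.624]
contact_force: [0.3, 0.2, 0.3]
opening: 0.502
```

servo_tool([
  [[0.05,0.12,0.03,0.066],[0.11,0.24,0.06,0.133],[0.16,0.36,0.09,0.2],[0.22,0.48,0.12,0.266],[0.27,0.6,0.15,0.333]],
])

```text
time: 21.9
eef_pos: [0.5167, -0.2548, 0.1357]
tcp_rot: [0.158, 0.69, -0.158, 0.689]
contact_force: [0.2, -0.0, 0.4]
opening: 0.5
```

servo_tool([
  [[0.05,0.12,0.03,0.066],[0.11,0.24,0.06,0.133],[0.16,0.36,0.09,0.2],[0.22,0.48,0.12,0.266],[0.27,0.6,0.15,0.333]],
])

```text
time: 22.4
eef_pos: [0.5437, -0.1949, 0.1508]
tcp_rot: [-0.025, 0.707, 0.026, 0.706]
contact_force: [0.3, -0.9, -0.0]
opening: 0.502
```

```bash
cat >> h.py <<'E'
def looks(f,kind='sleeve'):
    s=st(); im=snap('wrist',f)
    P=[d['at'] for d in rec('wrist',kind+'1_mid')]
    return s,im
def brass(s,im,z=.030,lo=(12,110,50),hi=(28,255,255),amin=60):
    hsv=cv2.cvtColor(im,cv2.COLOR_BGR2HSV); m=cv2.inRange(hsv,lo,hi)
    n,l,stt,c=cv2.connectedComponentsWithStats(m)
    for i in range(1,n):
        if stt[i,4]>amin: print('px',c[i].round(1).tolist(),'bbox',stt[i].tolist(),'at .010',onz('wrist',[c[i]],.010,s).round(4).tolist())
E
python3 - <<'E'
from h import *
s,im=looks('w3.png'); brass(s,im)
E
```

```text
t 22.4 pos [0.5437, -0.1949, 0.1508] F [0.3, -0.9, -0.0] op 0.502
jaw yaw deg 4.11 q6 -0.592
wrist sleeve1_mid [([0.675, -0.097, 0.006], 0.85)]
px [413.9, 80.1] bbox [395, 62, 43, 38, 1102] at .010 [[0.6758, -0.0929, 0.01]]
px [259.5, 176.8] bbox [243, 161, 34, 34, 789] at .010 [[0.5445, -0.1925, 0.01]]
px [504.0, 270.9] bbox [494, 250, 18, 39, 199] at .010 [[0.8275, -0.2813, 0.01]]
px [490.9, 293.6] bbox [484, 280, 17, 30, 151] at .010 [[0.8218, -0.3119, 0.01]]
px [504.2, 315.0] bbox [492, 291, 20, 44, 244] at .010 [[0.8504, -0.3418, 0.01]]
px [485.6, 323.7] bbox [481, 312, 13, 26, 89] at .010 [[0.8304, -0.3551, 0.01]]
px [504.1, 367.0] bbox [496, 360, 16, 15, 70] at .010 [[0.8833, -0.4253, 0.01]]
```

View pics/w3.png

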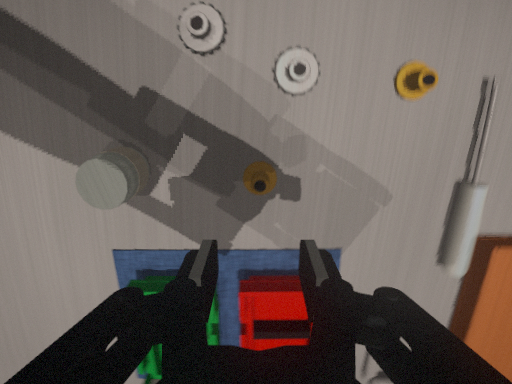

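Run:
```python
from h import *
s=get_state()
print('top',onz('wrist',[(260,185.5),(428,78.5),(198,22),(299.5,69)],.030,s).round(4).tolist())
print('base',onz('wrist',[(259.5,177),(412,80.5)],.006,s).round(4).tolist(),onz('wrist',[(202,28.5),(297,71)],.010,s).round(4).tolist())
```

```text
top [[0.5456, -0.195, 0.03], [0.679, -0.0921, 0.03], [0.4874, -0.0642, 0.03], [0.5707, -0.0938, 0.03]]
base [[0.5451, -0.1935, 0.006], [0.6772, -0.093, 0.006]] [[0.487, -0.0651, 0.01], [0.5711, -0.0939, 0.01]]
```

servo_tool([
  [[0.015,0.01,-0.2,0],[0.015,0.01,-0.4,0],[0.015,0.01,-0.6,0],[0.015,0.01,-0.8,0],[0.015,0.01,-1.0,0]],
])

```text
time: 23.0
eef_pos: [0.5447, -0.195, 0.0502]
tcp_rot: [-0.023, 0.707, 0.023, 0.706]
contact_force: [0.3, 0.3, 0.1]
opening: 0.497
```

servo_tool([
  [[0,0,-0.12,0],[0,0,-0.24,0],[0,0,-0.34,0],[0,0,-0.4,0],[0,0,-0.41,0]],
], force=40)

```text
time: 23.5
eef_pos: [0.5451, -0.1945, 0.0102]
tcp_rot: [-0.024, 0.707, 0.024, 0.706]
contact_force: [-0.1, 0.5, -0.6]
opening: 0.502
```

servo_tool([
  [[0,0,0,0],[0,0,0,0],[0,0,0,0],[0,0,0,0],[0,0,0,0]],
], claw=-1)

```text
time: 24.0
eef_pos: [0.5461, -0.1949, 0.0117]
tcp_rot: [-0.024, 0.706, 0.024, 0.707]
contact_force: [0.6, -0.6, 3.7]
opening: 0.189
```

servo_tool([
  [[0,0,0.1,0],[0,0,0.25,0],[0,0,0.45,0],[0,0,0.65,0],[0,0,0.85,0]],
])

```text
time: 24.5
eef_pos: [0.5454, -0.1946, 0.0977]
tcp_rot: [-0.024, 0.706, 0.024, 0.707]
contact_force: [1.0, 0.9, -0.6]
opening: 0.194
```

Run:
```python
from h import *
s=st(); rec('side','bin_green_mid')
t=np.array([.4625,-.3405,.016]); print('delta cm/10',((t-s['eef_pos'])/.1).round(3))
```

```text
t 24.5 pos [0.5454, -0.1946, 0.0977] F [1.0, 0.9, -0.6] op 0.194
jaw yaw deg 3.87 q6 -0.585
side bin_green_mid [([0.461, -0.376, 0.021], 0.88)]
delta cm/10 [-0.829 -1.459 -0.817]
```

servo_tool([
  [[-0.08,-0.15,0,0],[-0.16,-0.3,0,0],[-0.24,-0.45,0,0],[-0.33,-0.6,0,0],[-0.41,-0.73,0,0]],
])

```text
time: 25.05
eef_pos: [0.5027, -0.2691, 0.0947]
tcp_rot: [-0.023, 0.707, 0.024, 0.706]
contact_force: [0.5, -0.3, -1.7]
opening: 0.19
```

servo_tool([
  [[-0.08,-0.15,0,0],[-0.16,-0.3,0,0],[-0.24,-0.45,0,0],[-0.33,-0.6,0,0],[-0.42,-0.73,0,0]],
])

```text
time: 25.55
eef_pos: [0.4617, -0.342, 0.0958]
tcp_rot: [-0.024, 0.707, 0.024, 0.707]
contact_force: [-0.8, -0.1, -0.8]
opening: 0.189
```

servo_tool([
  [[0,0,-0.2,0],[0,0,-0.4,0],[0,0,-0.6,0],[0,0,-0.72,0],[0,0,-0.8,0]],
])

```text
time: 26.05
eef_pos: [0.4617, -0.3406, 0.0158]
tcp_rot: [-0.023, 0.707, 0.025, 0.706]
contact_force: [-11.7, 9.5, 39.6]
opening: 0.194
```

servo_tool([
  [[0,0,0,0],[0,0,-0.005,0],[0,0,-0.01,0],[0,0,-0.01,0],[0,0,-0.01,0]],
])

```text
time: 26.55
eef_pos: [0.4629, -0.3413, 0.0159]
tcp_rot: [-0.024, 0.706, 0.023, 0.707]
contact_force: [-1.2, 1.0, 5.6]
opening: 0.192
```

servo_tool([
  [[0,0,0,0],[0,0,0,0],[0,0,0,0],[0,0,0,0],[0,0,0,0]],
], claw=-0.35)

```text
time: 27.05
eef_pos: [0.4623, -0.3405, 0.0146]
tcp_rot: [-0.024, 0.707, 0.024, 0.707]
contact_force: [-0.4, 0.6, -0.3]
opening: 0.32
```

servo_tool([
  [[0,0,0.2,0],[0,0,0.4,0],[0,0,0.6,0],[0,0,0.8,0],[0,0,1.0,0]],
])

```text
time: 27.55
eef_pos: [0.4623, -0.3405, 0.1155]
tcp_rot: [-0.024, 0.707, 0.024, 0.707]
contact_force: [0.7, -0.5, 0.3]
opening: 0.326
```

Run:
```python
from h import *
s=st(); snap('wrist','w4.png')
t=np.array([.5,-.2,.15]); print('delta cm/10',((np.array([.676,-.125,.15])-s['eef_pos'])/.1).round(3))
```

```text
t 27.55 pos [0.4623, -0.3405, 0.1155] F [0.7, -0.5, 0.3] op 0.326
jaw yaw deg 3.87 q6 -0.879
delta cm/10 [2.137 2.155 0.345]
```

View pics/w4.png

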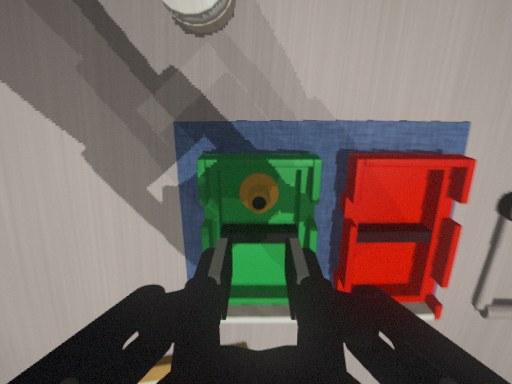

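servo_tool([
  [[0.14,0.16,0.023,0],[0.29,0.33,0.046,0],[0.43,0.49,0.07,0],[0.57,0.65,0.09,0],[0.72,0.82,0.115,0]],
])

```text
time: 28.1
eef_pos: [0.5346, -0.2578, 0.1256]
tcp_rot: [-0.024, 0.707, 0.024, 0.706]
contact_force: [-0.2, 0.9, -0.4]
opening: 0.325
```

servo_tool([
  [[0.14,0.16,0.023,0],[0.29,0.33,0.046,0],[0.43,0.49,0.07,0],[0.57,0.65,0.09,0],[0.72,0.82,0.115,0]],
], claw=0)

```text
time: 28.6
eef_pos: [0.6066, -0.1758, 0.1369]
tcp_rot: [-0.024, 0.707, 0.024, 0.706]
contact_force: [-0.9, -0.3, 0.3]
opening: 0.501
```

servo_tool([
  [[0.14,0.16,0.023,0],[0.29,0.33,0.046,0],[0.43,0.49,0.07,0],[0.57,0.65,0.09,0],[0.72,0.82,0.115,0]],
])

```text
time: 29.1
eef_pos: [0.6786, -0.0939, 0.1482]
tcp_rot: [-0.024, 0.707, 0.024, 0.706]
contact_force: [0.1, 0.0, -0.3]
opening: 0.501
```

Run:
```python
from h import *
s,im=looks('w5.png'); brass(s,im)
# dark bore near image centre
g=cv2.cvtColor(im,cv2.COLOR_BGR2GRAY)
sub=g[120:240,200:320]; m=(sub<60).astype(np.uint8)
n,l,a,c=cv2.connectedComponentsWithStats(m)
for i in range(1,n):
    if a[i,4]>10: p=c[i]+[200,120]; print(p,a[i,4],onz('wrist',[p],.03,s).round(4))
```

```text
t 29.1 pos [0.6786, -0.0939, 0.1482] F [0.1, 0.0, -0.3] op 0.501
jaw yaw deg 3.86 q6 -0.353
wrist sleeve1_mid [([0.678, -0.091, 0.001], 0.82)]
px [348.0, 60.4] bbox [332, 20, 46, 73, 834] at .010 [[0.7487, 0.0184, 0.01]]
px [491.3, 116.1] bbox [466, 87, 46, 57, 2010] at .010 [[0.8914, -0.0172, 0.01]]
px [259.3, 176.8] bbox [243, 161, 34, 34, 797] at .010 [[0.6792, -0.091, 0.01]]
px [500.9, 338.6] bbox [480, 279, 32, 103, 1660] at .010 [[0.9914, -0.2761, 0.01]]
px [363.0, 360.6] bbox [355, 346, 23, 32, 195] at .010 [[0.8222, -0.3147, 0.01]]
px [377.6, 376.3] bbox [371, 370, 15, 14, 71] at .010 [[0.8462, -0.3405, 0.01]]
[255.85194805 178.6025974 ] 385 [[ 0.6758 -0.0875  0.03  ]]
[208.69230769 175.07692308] 13 [[ 0.6337 -0.087   0.03  ]]
[224.72727273 187.81818182] 11 [[ 0.6484 -0.098   0.03  ]]
```

servo_tool([
  [[0.01,0.01,-0.2,0],[0.01,0.013,-0.4,0],[0.01,0.013,-0.6,0],[0.01,0.013,-0.8,0],[0.01,0.013,-1.0,0]],
])

```text
time: 29.7
eef_pos: [0.6785, -0.0939, 0.0477]
tcp_rot: [-0.024, 0.707, 0.024, 0.706]
contact_force: [0.2, -0.1, -0.1]
opening: 0.499
```

servo_tool([
  [[0,0,-0.12,0],[0,0,-0.22,0],[0,0,-0.31,0],[0,0,-0.355,0],[0,0,-0.365,0]],
])

```text
time: 30.2
eef_pos: [0.6793, -0.0934, 0.0126]
tcp_rot: [-0.024, 0.707, 0.024, 0.707]
contact_force: [-0.0, -0.6, 0.7]
opening: 0.496
```

servo_tool([
  [[0,0,0,0],[0,0,0,0],[0,0,0,0],[0,0,0,0],[0,0,0,0]],
], claw=-1)

```text
time: 30.7
eef_pos: [0.6801, -0.0935, 0.0138]
tcp_rot: [-0.024, 0.706, 0.024, 0.707]
contact_force: [0.4, -0.3, 1.4]
opening: 0.189
```

servo_tool([
  [[0,0,0.1,0],[0,0,0.25,0],[0,0,0.45,0],[0,0,0.65,0],[0,0,0.85,0]],
])

```text
time: 31.2
eef_pos: [0.6794, -0.0933, 0.0996]
tcp_rot: [-0.024, 0.707, 0.024, 0.707]
contact_force: [0.1, 0.2, -1.0]
opening: 0.187
```

servo_tool([
  [[-0.11,-0.16,0,0],[-0.21,-0.32,0,0],[-0.32,-0.48,0,0],[-0.42,-0.64,0,0],[-0.53,-0.8,0,0]],
])

```text
time: 31.7
eef_pos: [0.6245, -0.175, 0.0966]
tcp_rot: [-0.023, 0.707, 0.024, 0.706]
contact_force: [-0.0, 0.7, -1.3]
opening: 0.19
```

servo_tool([
  [[-0.11,-0.16,0,0],[-0.21,-0.32,0,0],[-0.32,-0.48,0,0],[-0.42,-0.64,0,0],[-0.53,-0.8,0,0]],
])

```text
time: 32.2
eef_pos: [0.5725, -0.2547, 0.0979]
tcp_rot: [-0.024, 0.707, 0.024, 0.707]
contact_force: [-0.1, -0.7, -0.4]
opening: 0.192
```

servo_tool([
  [[-0.11,-0.16,0,0],[-0.21,-0.32,0,0],[-0.32,-0.48,0,0],[-0.42,-0.64,0,0],[-0.53,-0.8,0,0]],
])

```text
time: 32.7
eef_pos: [0.5194, -0.3346, 0.0978]
tcp_rot: [-0.024, 0.707, 0.024, 0.707]
contact_force: [-0.3, -0.4, -0.9]
opening: 0.191
```

Run:
```python
from h import *
s=st()
t=np.array([.4675,-.412,.0165]); print('delta cm/10',((t-s['eef_pos'])/.1).round(3))
```

```text
t 32.7 pos [0.5194, -0.3346, 0.0978] F [-0.3, -0.4, -0.9] op 0.191
jaw yaw deg 3.86 q6 -0.804
delta cm/10 [-0.519 -0.774 -0.813]
```

servo_tool([
  [[-0.1,-0.16,0,0],[-0.21,-0.32,0,0],[-0.31,-0.48,0,0],[-0.42,-0.64,0,0],[-0.52,-0.775,0,0]],
])

```text
time: 33.2
eef_pos: [0.4673, -0.4122, 0.0979]
tcp_rot: [-0.024, 0.707, 0.024, 0.707]
contact_force: [0.2, -0.7, -0.3]
opening: 0.188
```

servo_tool([
  [[0,0,-0.2,0],[0,0,-0.4,0],[0,0,-0.6,0],[0,0,-0.7,0],[0,0,-0.76,0]],
])

```text
time: 33.7
eef_pos: [0.4677, -0.4106, 0.0207]
tcp_rot: [-0.023, 0.707, 0.024, 0.706]
contact_force: [0.1, 0.4, -1.3]
opening: 0.193
```

servo_tool([
  [[0,0,-0.01,0],[0,0,-0.02,0],[0,0,-0.03,0],[0,0,-0.03,0],[0,0,-0.03,0]],
])

```text
time: 34.2
eef_pos: [0.4687, -0.411, 0.0194]
tcp_rot: [-0.024, 0.707, 0.024, 0.707]
contact_force: [0.3, -0.7, -0.3]
opening: 0.188
```

servo_tool([
  [[0,0,0,0],[0,0,0,0],[0,0,0,0],[0,0,0,0],[0,0,0,0]],
], claw=-0.35)

```text
time: 34.7
eef_pos: [0.4684, -0.4109, 0.0189]
tcp_rot: [-0.024, 0.707, 0.024, 0.707]
contact_force: [-0.2, -0.3, 0.8]
opening: 0.323
```

servo_tool([
  [[0,0,0.2,0],[0,0,0.4,0],[0,0,0.6,0],[0,0,0.8,0],[0,0,1.0,0]],
])

```text
time: 35.2
eef_pos: [0.4683, -0.4107, 0.1196]
tcp_rot: [-0.024, 0.707, 0.024, 0.707]
contact_force: [0.6, -1.1, -0.1]
opening: 0.323
```

Run:
```python
from h import *
s=st(); snap('wrist','w6.png')
print('delta cm/10',((np.array([.571,-.095,.16])-s['eef_pos'])/.1).round(3))
```

```text
t 35.2 pos [0.4683, -0.4107, 0.1196] F [0.6, -1.1, -0.1] op 0.323
jaw yaw deg 3.87 q6 -0.95
delta cm/10 [1.027 3.157 0.404]
```

servo_tool([
  [[0.05,0.16,0.02,0.047],[0.1,0.32,0.04,0.094],[0.15,0.48,0.06,0.141],[0.2,0.64,0.08,0.188],[0.257,0.79,0.1,0.235]],
])

```text
time: 35.75
eef_pos: [0.494, -0.331, 0.1282]
tcp_rot: [-0.154, 0.69, 0.154, 0.69]
contact_force: [-0.2, -0.1, -0.1]
opening: 0.323
```

servo_tool([
  [[0.05,0.16,0.02,0.047],[0.1,0.32,0.04,0.094],[0.15,0.48,0.06,0.141],[0.2,0.64,0.08,0.188],[0.257,0.79,0.1,0.235]],
], claw=0.1)

```text
time: 36.25
eef_pos: [0.5197, -0.2519, 0.1382]
tcp_rot: [-0.278, 0.65, 0.278, 0.65]
contact_force: [0.4, 0.0, 0.4]
opening: 0.55
```

servo_tool([
  [[0.05,0.16,0.02,0.047],[0.1,0.32,0.04,0.094],[0.15,0.48,0.06,0.141],[0.2,0.64,0.08,0.188],[0.257,0.79,0.1,0.235]],
])

```text
time: 36.75
eef_pos: [0.5454, -0.173, 0.1482]
tcp_rot: [-0.393, 0.588, 0.393, 0.588]
contact_force: [0.2, 1.0, 0.7]
opening: 0.55
```

servo_tool([
  [[0.05,0.16,0.02,0.047],[0.1,0.32,0.04,0.094],[0.15,0.48,0.06,0.141],[0.2,0.64,0.08,0.188],[0.257,0.79,0.1,0.235]],
])

```text
time: 37.25
eef_pos: [0.5711, -0.094, 0.1582]
tcp_rot: [-0.494, 0.506, 0.494, 0.506]
contact_force: [-0.4, -0.6, 0.3]
opening: 0.55
```

Run:
```python
from h import *
s,im=looks('w7.png','gear')
```

```text
t 37.25 pos [0.5711, -0.094, 0.1582] F [-0.4, -0.6, 0.3] op 0.55
jaw yaw deg 88.65 q6 -1.886
wrist gear1_mid [([0.484, -0.069, 0.012], 0.82)]
```

View pics/w7.png

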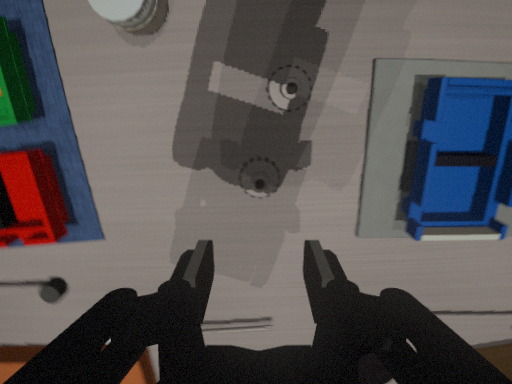

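Run:
```python
from h import *
s=get_state()
print('top',onz('wrist',[(260,184),(290,89)],.030,s).round(4).tolist())
print('disc',onz('wrist',[(259.5,177),(288.5,87)],.012,s).round(4).tolist())
# blue rim corners (top z=.05) image: TL(441,77) left side
print('web',onz('wrist',[(438,159),(497,160)],.031,s).round(4).tolist())
```

```text
top [[0.5717, -0.0931, 0.03], [0.4879, -0.0655, 0.03]]
disc [[0.5698, -0.0934, 0.012], [0.4859, -0.0651, 0.012]]
web [[0.5512, 0.072, 0.031], [0.553, 0.1305, 0.031]]
```

servo_tool([
  [[0,0.007,-0.2,0],[0,0.007,-0.4,0],[0,0.007,-0.6,0],[0,0.007,-0.8,0],[0,0.007,-1.0,0]],
])

```text
time: 37.85
eef_pos: [0.5708, -0.0949, 0.0576]
tcp_rot: [-0.493, 0.507, 0.493, 0.507]
contact_force: [0.6, 0.9, -0.0]
opening: 0.551
```

servo_tool([
  [[0,0,-0.15,0],[0,0,-0.28,0],[0,0,-0.37,0],[0,0,-0.42,0],[0,0,-0.435,0]],
])

```text
time: 38.35
eef_pos: [0.5712, -0.0942, 0.015]
tcp_rot: [-0.493, 0.507, 0.493, 0.507]
contact_force: [0.3, -0.0, -0.2]
opening: 0.549
```

servo_tool([
  [[0,0,0,0],[0,0,0,0],[0,0,0,0],[0,0,0,0],[0,0,0,0]],
], claw=-1)

```text
time: 38.85
eef_pos: [0.572, -0.0943, 0.0163]
tcp_rot: [-0.494, 0.506, 0.493, 0.507]
contact_force: [-0.1, -0.0, 3.7]
opening: 0.192
```

servo_tool([
  [[0,0,0.1,0],[0,0,0.25,0],[0,0,0.45,0],[0,0,0.65,0],[0,0,0.85,0]],
])

```text
time: 39.35
eef_pos: [0.5711, -0.0941, 0.102]
tcp_rot: [-0.493, 0.507, 0.493, 0.507]
contact_force: [0.6, -0.6, -1.3]
opening: 0.186
```

servo_tool([
  [[0.01,0.18,0,0],[0.03,0.36,0,0],[0.05,0.55,0,0],[0.06,0.73,0,0],[0.075,0.92,0,0]],
])

```text
time: 39.85
eef_pos: [0.5787, -0.0014, 0.1014]
tcp_rot: [-0.493, 0.507, 0.493, 0.507]
contact_force: [-0.1, -0.1, -1.4]
opening: 0.188
```

servo_tool([
  [[0.01,0.18,0,0],[0.03,0.36,0,0],[0.05,0.55,0,0],[0.06,0.73,0,0],[0.075,0.92,0,0]],
])

```text
time: 40.35
eef_pos: [0.5862, 0.0906, 0.1013]
tcp_rot: [-0.493, 0.507, 0.493, 0.507]
contact_force: [0.0, 0.1, 0.0]
opening: 0.188
```

Run:
```python
from h import *
s=st()
print('delta',((np.array([.586,.092,.026])-s['eef_pos'])/.1).round(3))
```

```text
t 40.35 pos [0.5862, 0.0906, 0.1013] F [0.0, 0.1, 0.0] op 0.188
jaw yaw deg 88.47 q6 -1.562
delta [-0.002  0.014 -0.753]
```

servo_tool([
  [[0,0.01,-0.2,0],[0,0.01,-0.4,0],[0,0.01,-0.55,0],[0,0.01,-0.66,0],[0,0.01,-0.72,0]],
])

```text
time: 40.85
eef_pos: [0.5857, 0.0907, 0.0274]
tcp_rot: [-0.493, 0.507, 0.494, 0.506]
contact_force: [0.3, -0.3, -1.2]
opening: 0.187
```

servo_tool([
  [[0,0,-0.01,0],[0,0,-0.02,0],[0,0,-0.03,0],[0,0,-0.03,0],[0,0,-0.03,0]],
])

```text
time: 41.35
eef_pos: [0.5867, 0.0907, 0.0273]
tcp_rot: [-0.493, 0.507, 0.493, 0.507]
contact_force: [-4.2, -1.1, 6.8]
opening: 0.185
```

servo_tool([
  [[0,0,0,0],[0,0,0,0],[0,0,0,0],[0,0,0,0],[0,0,0,0]],
], claw=-0.35)

```text
time: 41.85
eef_pos: [0.5862, 0.0909, 0.0252]
tcp_rot: [-0.493, 0.507, 0.493, 0.507]
contact_force: [0.8, 1.1, 0.5]
opening: 0.324
```

servo_tool([
  [[0,0,0.2,0],[0,0,0.4,0],[0,0,0.6,0],[0,0,0.8,0],[0,0,1.0,0]],
])

```text
time: 42.35
eef_pos: [0.5861, 0.0909, 0.126]
tcp_rot: [-0.493, 0.507, 0.493, 0.507]
contact_force: [-0.8, 0.3, 0.6]
opening: 0.325
```

servo_tool([
  [[-0.1,-0.16,0.03,0],[-0.2,-0.32,0.06,0],[-0.3,-0.48,0.09,0],[-0.4,-0.64,0.12,0],[-0.495,-0.79,0.15,0]],
])

```text
time: 42.85
eef_pos: [0.5341, 0.0102, 0.1385]
tcp_rot: [-0.492, 0.508, 0.494, 0.506]
contact_force: [0.5, 0.8, 0.5]
opening: 0.325
```

servo_tool([
  [[-0.1,-0.16,0.03,0],[-0.2,-0.32,0.06,0],[-0.3,-0.48,0.09,0],[-0.4,-0.64,0.12,0],[-0.495,-0.79,0.15,0]],
], claw=0.1)

```text
time: 43.35
eef_pos: [0.4845, -0.0684, 0.1535]
tcp_rot: [-0.492, 0.508, 0.494, 0.506]
contact_force: [0.3, 0.0, -0.0]
opening: 0.549
```

Run:
```python
from h import *
s,im=looks('w8.png','gear')
a=im[70:290,150:512]
cv2.imwrite('pics/w8c.png',cv2.resize(a,None,fx=2.2,fy=2.2,interpolation=cv2.INTER_CUBIC))
```

```text
t 43.35 pos [0.4845, -0.0684, 0.1535] F [0.3, 0.0, -0.0] op 0.549
jaw yaw deg 88.4 q6 -1.89
wrist gear1_mid [([0.48, -0.067, 0.014], 0.7)]
```

View pics/w8c.png

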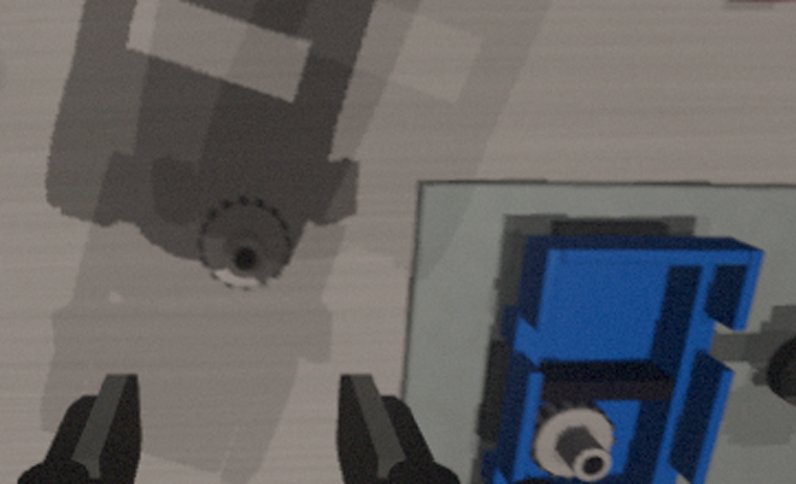

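Run:
```python
from h import *
s=get_state()
print(onz('wrist',[(261.8,188.2)],.030,s).round(4).tolist(),onz('wrist',[(150+245/2.2,70+242/2.2)],.012,s).round(4).tolist())
```

```text
[[0.4873, -0.067, 0.03]] [[0.4845, -0.0672, 0.012]]
```

servo_tool([
  [[0.018,0.015,-0.2,0],[0.018,0.015,-0.4,0],[0.018,0.015,-0.6,0],[0.018,0.015,-0.8,0],[0.018,0.015,-1.0,0]],
])

```text
time: 43.95
eef_pos: [0.4877, -0.0653, 0.0534]
tcp_rot: [-0.493, 0.507, 0.494, 0.506]
contact_force: [-0.0, 0.6, 0.1]
opening: 0.552
```

servo_tool([
  [[0,0,-0.13,0],[0,0,-0.25,0],[0,0,-0.33,0],[0,0,-0.375,0],[0,0,-0.385,0]],
])

```text
time: 44.45
eef_pos: [0.489, -0.0656, 0.0166]
tcp_rot: [-0.493, 0.507, 0.493, 0.507]
contact_force: [0.4, 0.3, 0.4]
opening: 0.549
```

servo_tool([
  [[0,0,0,0],[0,0,0,0],[0,0,0,0],[0,0,0,0],[0,0,0,0]],
], claw=-1)

```text
time: 44.95
eef_pos: [0.4898, -0.0659, 0.0177]
tcp_rot: [-0.494, 0.506, 0.493, 0.507]
contact_force: [-0.0, 0.4, 4.8]
opening: 0.188
```

servo_tool([
  [[0,0,0.1,0],[0,0,0.25,0],[0,0,0.45,0],[0,0,0.65,0],[0,0,0.85,0]],
])

```text
time: 45.45
eef_pos: [0.4883, -0.0653, 0.1024]
tcp_rot: [-0.493, 0.507, 0.494, 0.506]
contact_force: [0.8, 0.3, -1.6]
opening: 0.186
```

servo_tool([
  [[0.03,0.16,0,0],[0.07,0.32,0,0],[0.1,0.48,0,0],[0.14,0.64,0,0],[0.175,0.795,0,0]],
])

```text
time: 45.95
eef_pos: [0.506, 0.0147, 0.1017]
tcp_rot: [-0.493, 0.507, 0.494, 0.506]
contact_force: [0.3, 0.3, -1.5]
opening: 0.191
```

servo_tool([
  [[0.03,0.16,0,0],[0.07,0.32,0,0],[0.1,0.48,0,0],[0.14,0.64,0,0],[0.175,0.795,0,0]],
])

```text
time: 46.45
eef_pos: [0.5235, 0.0941, 0.1017]
tcp_rot: [-0.493, 0.507, 0.494, 0.506]
contact_force: [0.4, 0.1, -0.6]
opening: 0.187
```

Run:
```python
from h import *
s=st()
print('delta',((np.array([.5213,.092,.0273])-s['eef_pos'])/.1).round(3))
```

```text
t 46.45 pos [0.5235, 0.0941, 0.1017] F [0.4, 0.1, -0.6] op 0.187
jaw yaw deg 88.47 q6 -1.557
delta [-0.022 -0.021 -0.744]
```

servo_tool([
  [[-0.01,-0.02,-0.2,0],[-0.01,-0.02,-0.4,0],[-0.01,-0.02,-0.55,0],[-0.01,-0.02,-0.65,0],[-0.01,-0.02,-0.71,0]],
])

```text
time: 46.95
eef_pos: [0.5224, 0.0913, 0.0298]
tcp_rot: [-0.493, 0.507, 0.494, 0.506]
contact_force: [-1.0, -1.0, -1.3]
opening: 0.19
```

servo_tool([
  [[0,0,-0.01,0],[0,0,-0.02,0],[0,0,-0.03,0],[0,0,-0.03,0],[0,0,-0.03,0]],
])

```text
time: 47.45
eef_pos: [0.5238, 0.0913, 0.0287]
tcp_rot: [-0.494, 0.506, 0.493, 0.507]
contact_force: [-0.5, -1.2, 1.5]
opening: 0.186
```

servo_tool([
  [[0,0,0,0],[0,0,0,0],[0,0,0,0],[0,0,0,0],[0,0,0,0]],
], claw=-0.35)

```text
time: 47.95
eef_pos: [0.523, 0.0914, 0.0278]
tcp_rot: [-0.493, 0.507, 0.493, 0.507]
contact_force: [0.4, -0.6, 0.8]
opening: 0.325
```

servo_tool([
  [[0,0,0.2,0],[0,0,0.4,0],[0,0,0.6,0],[0,0,0.8,0],[0,0,1.0,0]],
])

```text
time: 48.45
eef_pos: [0.5228, 0.0914, 0.1285]
tcp_rot: [-0.493, 0.507, 0.493, 0.507]
contact_force: [0.5, 0.2, -0.3]
opening: 0.323
```

servo_tool([
  [[-0.02,-0.19,0.05,0.003],[-0.05,-0.37,0.1,0.006],[-0.07,-0.56,0.15,0.008],[-0.09,-0.75,0.2,0.01],[-0.117,-0.936,0.25,0.012]],
])

```text
time: 48.95
eef_pos: [0.5111, -0.0029, 0.153]
tcp_rot: [-0.498, 0.502, 0.498, 0.502]
contact_force: [-0.8, -0.4, -0.3]
opening: 0.325
```

Run:
```python
from h import *
s=st(); im=snap('wrist','w9.png')
cv2.imwrite('pics/w9c.png',cv2.resize(im[100:384,200:512],None,fx=2,fy=2))
```

```text
t 48.95 pos [0.5111, -0.0029, 0.153] F [-0.8, -0.4, -0.3] op 0.325
jaw yaw deg 89.56 q6 -1.767
```

View pics/w9c.png

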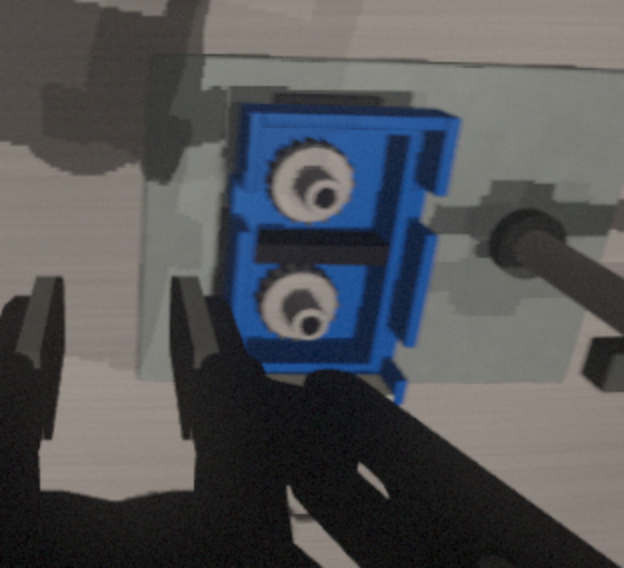

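servo_tool([
  [[-0.02,-0.19,-0.02,0.003],[-0.05,-0.37,-0.04,0.006],[-0.07,-0.56,-0.06,0.008],[-0.09,-0.75,-0.08,0.01],[-0.118,-0.933,-0.1,0.012]],
], claw=-0.6, force=80)

```text
time: 49.5
eef_pos: [0.4994, -0.096, 0.1426]
tcp_rot: [-0.503, 0.497, 0.503, 0.497]
contact_force: [0.6, 0.7, -0.2]
opening: 0.201
```

servo_tool([
  [[-0.02,-0.19,-0.02,0.003],[-0.05,-0.37,-0.04,0.006],[-0.07,-0.56,-0.06,0.008],[-0.09,-0.75,-0.08,0.01],[-0.118,-0.933,-0.1,0.012]],
])

```text
time: 50.0
eef_pos: [0.4877, -0.1893, 0.1326]
tcp_rot: [-0.507, 0.492, 0.507, 0.493]
contact_force: [0.8, -0.1, 0.6]
opening: 0.202
```

servo_tool([
  [[-0.02,-0.19,-0.02,0.003],[-0.05,-0.37,-0.04,0.006],[-0.07,-0.56,-0.06,0.008],[-0.09,-0.75,-0.08,0.01],[-0.118,-0.933,-0.1,0.012]],
])

```text
time: 50.5
eef_pos: [0.4759, -0.2826, 0.1225]
tcp_rot: [-0.512, 0.488, 0.512, 0.488]
contact_force: [-0.9, -1.1, 0.2]
opening: 0.197
```

servo_tool([
  [[-0.02,-0.19,-0.02,0.003],[-0.05,-0.37,-0.04,0.006],[-0.07,-0.56,-0.06,0.008],[-0.09,-0.75,-0.08,0.01],[-0.118,-0.933,-0.1,0.012]],
])

```text
time: 51.0
eef_pos: [0.4641, -0.3767, 0.1126]
tcp_rot: [0.517, -0.483, -0.517, -0.483]
contact_force: [0.1, -0.0, 0.5]
opening: 0.198
```

Run:
```python
from h import *
s=st(); im=snap('wrist','w10.png')
cv2.imwrite('pics/w10c.png',cv2.resize(im[80:330,130:400],None,fx=2.2,fy=2.2))
print('delta',((np.array([.464,-.3762,.0125])-s['eef_pos'])/.1).round(3))
```

```text
t 51.0 pos [0.4641, -0.3767, 0.1126] F [0.1, -0.0, 0.5] op 0.198
jaw yaw deg 93.89 q6 -2.49
delta [-1.000e-03  5.000e-03 -1.001e+00]
```

View pics/w10c.png

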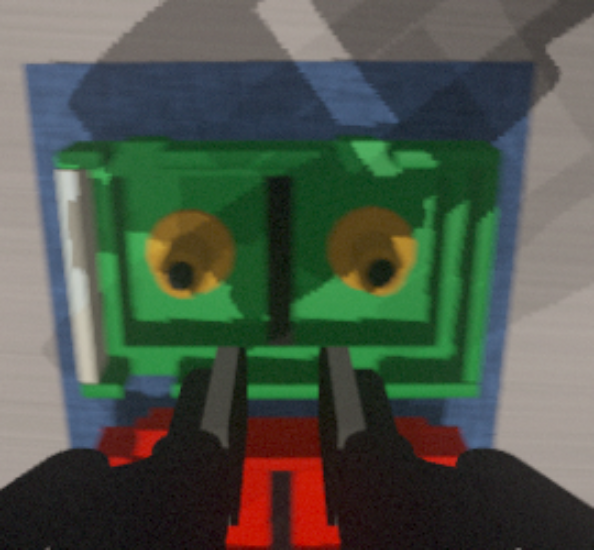

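Run:
```python
from h import *
s=get_state()
w=onz('wrist',[(130+280/2.2,80+177/2.2),(130+280/2.2,80+338/2.2)],.025,s);print(w.round(4).tolist(),w.mean(0))
r=onz('wrist',[(130+57/2.2,80+168/2.2),(130+500/2.2,80+152/2.2),(130+482/2.2,80+396/2.2),(130+80/2.2,80+396/2.2)],.044,s);print(r.round(4).tolist(),r.mean(0))
```

```text
[[0.4327, -0.3836, 0.025], [0.4948, -0.3796, 0.025]] [ 0.46377176 -0.38159902  0.025     ]
[[0.4303, -0.456, 0.044], [0.4157, -0.314, 0.044], [0.5041, -0.3055, 0.044], [0.514, -0.451, 0.044]] [ 0.46602426 -0.38161918  0.044     ]
```

servo_tool([
  [[0,0,-0.2,0],[0,0,-0.4,0],[0,0,-0.6,0],[0,0,-0.8,0],[0,0,-0.9,0]],
])

```text
time: 51.55
eef_pos: [0.4632, -0.3746, 0.0207]
tcp_rot: [-0.515, 0.483, 0.518, 0.483]
contact_force: [-0.2, -0.6, 0.3]
opening: 0.196
```

servo_tool([
  [[0,0,-0.04,0],[0,0,-0.07,0],[0,0,-0.09,0],[0,0,-0.1,0],[0,0,-0.1,0]],
])

```text
time: 52.05
eef_pos: [0.4644, -0.3757, 0.0134]
tcp_rot: [0.517, -0.483, -0.516, -0.483]
contact_force: [-1.2, -0.6, -0.4]
opening: 0.198
```

servo_tool([
  [[0,0,0,0],[0,0,0,0],[0,0,0,0],[0,0,0,0],[0,0,0,0]],
], claw=-1)

```text
time: 52.55
eef_pos: [0.4644, -0.3758, 0.0137]
tcp_rot: [0.517, -0.483, -0.516, -0.483]
contact_force: [-2.3, 1.6, 5.5]
opening: 0.089
```

servo_tool([
  [[0,0,0.05,0],[0,0,0.15,0],[0,0,0.3,0],[0,0,0.45,0],[0,0,0.6,0]],
])

```text
time: 53.05
eef_pos: [0.4643, -0.3756, 0.0745]
tcp_rot: [0.517, -0.483, -0.516, -0.483]
contact_force: [0.8, 0.5, -3.1]
opening: 0.087
```

servo_tool([
  [[0,0,0.1,0],[0,0,0.2,0],[0,0,0.3,0],[0,0,0.4,0],[0,0,0.5,0]],
])

```text
time: 53.55
eef_pos: [0.4639, -0.3752, 0.1233]
tcp_rot: [-0.516, 0.483, 0.517, 0.483]
contact_force: [-0.5, 0.6, -3.6]
opening: 0.088
```

Run:
```python
from h import *
s=st();print('delta',((np.array([.5542,.097,.0545])-s['eef_pos'])/.1).round(3))
```

```text
t 53.55 pos [0.4639, -0.3752, 0.1233] F [-0.5, 0.6, -3.6] op 0.088
jaw yaw deg 93.87 q6 -2.488
delta [ 0.903  4.722 -0.688]
```

servo_tool([
  [[0.005,0.03,0,-0.006],[0.018,0.095,0,-0.02],[0.038,0.2,0,-0.045],[0.063,0.33,0,-0.074],[0.09,0.472,0,-0.106]],
])

```text
time: 54.05
eef_pos: [0.4728, -0.3275, 0.1222]
tcp_rot: [-0.473, 0.525, 0.474, 0.525]
contact_force: [0.1, -0.1, -2.7]
opening: 0.091
```

servo_tool([
  [[0.036,0.19,0,-0.042],[0.072,0.38,0,-0.085],[0.108,0.57,0,-0.127],[0.144,0.755,0,-0.17],[0.18,0.944,0,-0.2125]],
])

```text
time: 54.55
eef_pos: [0.4909, -0.2326, 0.1223]
tcp_rot: [-0.38, 0.596, 0.38, 0.596]
contact_force: [-0.5, 0.2, -4.1]
opening: 0.087
```

servo_tool([
  [[0.036,0.19,0,-0.042],[0.072,0.38,0,-0.085],[0.108,0.57,0,-0.127],[0.144,0.755,0,-0.17],[0.18,0.944,0,-0.2125]],
])

```text
time: 55.05
eef_pos: [0.5088, -0.1383, 0.1223]
tcp_rot: [-0.275, 0.651, 0.276, 0.651]
contact_force: [0.1, -0.3, -3.7]
opening: 0.086
```

servo_tool([
  [[0.036,0.19,0,-0.042],[0.072,0.38,0,-0.085],[0.108,0.57,0,-0.127],[0.144,0.755,0,-0.17],[0.18,0.944,0,-0.2125]],
])

```text
time: 55.55
eef_pos: [0.5268, -0.044, 0.1224]
tcp_rot: [-0.164, 0.688, 0.164, 0.688]
contact_force: [-0.9, -0.5, -2.0]
opening: 0.09
```

servo_tool([
  [[0.036,0.19,0,-0.042],[0.072,0.38,0,-0.085],[0.108,0.57,0,-0.127],[0.144,0.755,0,-0.17],[0.18,0.944,0,-0.2125]],
])

```text
time: 56.05
eef_pos: [0.5447, 0.0504, 0.1223]
tcp_rot: [-0.047, 0.706, 0.047, 0.705]
contact_force: [-0.2, 0.5, -3.1]
opening: 0.093
```

servo_tool([
  [[0.027,0.14,0,-0.032],[0.052,0.27,0,-0.061],[0.072,0.38,0,-0.085],[0.085,0.45,0,-0.1],[0.09,0.472,0,-0.106]],
])

```text
time: 56.55
eef_pos: [0.5537, 0.0974, 0.1223]
tcp_rot: [0.011, 0.707, -0.01, 0.707]
contact_force: [1.4, -0.6, -2.4]
opening: 0.089
```

servo_tool([
  [[0,0,-0.08,0],[0,0,-0.16,0],[0,0,-0.24,0],[0,0,-0.3,0],[0,0,-0.35,0]],
])

```text
time: 57.05
eef_pos: [0.5537, 0.0963, 0.0867]
tcp_rot: [0.011, 0.707, -0.011, 0.707]
contact_force: [0.3, -0.1, -4.0]
opening: 0.087
```

Run:
```python
from h import *
s=st();print('delta',((np.array([.5542,.097,.0557])-s['eef_pos'])/.1).round(3))
im=snap('wrist','w11.png')
```

```text
t 57.05 pos [0.5537, 0.0963, 0.0867] F [0.3, -0.1, -4.0] op 0.087
jaw yaw deg -1.74 q6 0.022
delta [ 0.005  0.007 -0.31 ]
```

View pics/w11.png

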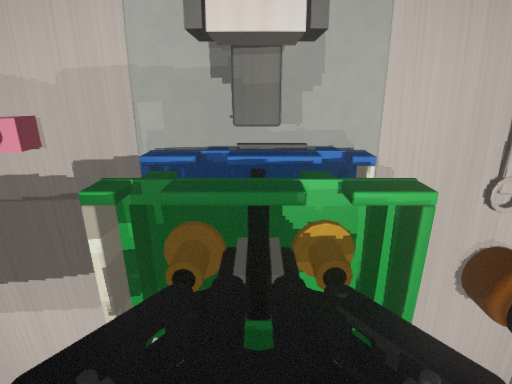

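Run:
```python
from h import *
s=get_state()
g=onz('wrist',[(93,180),(431,180)],.117,s);b=onz('wrist',[(144,150),(374,151)],.05,s)
# upper (outer, +y) edges of the rims
for n,p in (('g',g),('b',b)):
    d=p[1]-p[0];L=np.linalg.norm(d);d/=L;nrm=np.array([-d[1],d[0],0]);print(n,p.round(4).tolist(),'L',round(L,4),'c',(p.mean(0)-.045*nrm).round(4))
```

```text
g [[0.4902, 0.1455, 0.117], [0.6222, 0.1416, 0.117]] L 0.1321 c [0.5549 0.0986 0.117 ]
b [[0.4862, 0.1454, 0.05], [0.6239, 0.1407, 0.05]] L 0.1378 c [0.5535 0.0981 0.05  ]
```

servo_tool([
  [[0,0,-0.06,0],[0,0,-0.12,0],[0,0,-0.18,0],[0,0,-0.23,0],[0,0,-0.27,0]],
])

```text
time: 57.6
eef_pos: [0.5539, 0.0966, 0.0602]
tcp_rot: [0.011, 0.707, -0.011, 0.707]
contact_force: [-0.1, 1.5, -3.6]
opening: 0.09
```

servo_tool([
  [[0,0,-0.01,0],[0,0,-0.02,0],[0,0,-0.03,0],[0,0,-0.03,0],[0,0,-0.03,0]],
])

```text
time: 58.1
eef_pos: [0.5542, 0.0966, 0.058]
tcp_rot: [0.011, 0.707, -0.011, 0.707]
contact_force: [-0.0, 0.5, -3.1]
opening: 0.091
```

Still hanging free; lower 3 mm more.

servo_tool([
  [[0,0,-0.01,0],[0,0,-0.02,0],[0,0,-0.03,0],[0,0,-0.035,0],[0,0,-0.035,0]],
])

```text
time: 58.6
eef_pos: [0.5542, 0.0966, 0.0557]
tcp_rot: [0.01, 0.707, -0.011, 0.707]
contact_force: [-4.5, -0.0, 4.9]
opening: 0.086
```

servo_tool([
  [[0,0,0,0],[0,0,0,0],[0,0,0,0],[0,0,0,0],[0,0,0,0]],
], claw=-0.6)

```text
time: 59.1
eef_pos: [0.5542, 0.0966, 0.0543]
tcp_rot: [0.011, 0.707, -0.011, 0.707]
contact_force: [-1.0, -0.2, -0.5]
opening: 0.199
```

servo_tool([
  [[0,0,0.15,0],[0,0,0.3,0],[0,0,0.45,0],[0,0,0.6,0],[0,0,0.75,0]],
])

```text
time: 59.6
eef_pos: [0.5545, 0.0966, 0.1315]
tcp_rot: [0.011, 0.706, -0.011, 0.708]
contact_force: [-0.4, 0.3, -0.2]
opening: 0.2
```

servo_tool([
  [[0.01,-0.185,0,-0.037],[0.02,-0.37,0,-0.075],[0.03,-0.555,0,-0.112],[0.04,-0.74,0,-0.15],[0.052,-0.93,0,-0.187]],
], claw=-0.3)

```text
time: 60.1
eef_pos: [0.5595, 0.0029, 0.1305]
tcp_rot: [0.115, 0.697, -0.115, 0.698]
contact_force: [-1.1, 0.0, 0.2]
opening: 0.35
```

servo_tool([
  [[0.01,-0.185,0,-0.037],[0.02,-0.37,0,-0.075],[0.03,-0.555,0,-0.112],[0.04,-0.74,0,-0.15],[0.052,-0.93,0,-0.187]],
])

```text
time: 60.6
eef_pos: [0.5647, -0.0902, 0.1305]
tcp_rot: [0.216, 0.673, -0.216, 0.674]
contact_force: [0.7, 0.8, -0.0]
opening: 0.357
```

servo_tool([
  [[0.01,-0.185,0,-0.037],[0.02,-0.37,0,-0.075],[0.03,-0.555,0,-0.112],[0.04,-0.74,0,-0.15],[0.052,-0.93,0,-0.187]],
])

```text
time: 61.1
eef_pos: [0.5698, -0.1835, 0.1301]
tcp_rot: [0.312, 0.634, -0.312, 0.635]
contact_force: [0.0, 0.2, -0.4]
opening: 0.349
```

servo_tool([
  [[0.01,-0.185,0,-0.037],[0.02,-0.37,0,-0.075],[0.03,-0.555,0,-0.112],[0.04,-0.74,0,-0.15],[0.052,-0.93,0,-0.187]],
])

```text
time: 61.6
eef_pos: [0.575, -0.2765, 0.13]
tcp_rot: [0.402, 0.582, -0.402, 0.582]
contact_force: [0.2, 0.1, -0.1]
opening: 0.352
```

servo_tool([
  [[0.01,-0.185,0,-0.037],[0.02,-0.37,0,-0.075],[0.03,-0.555,0,-0.112],[0.04,-0.74,0,-0.15],[0.052,-0.93,0,-0.187]],
])

```text
time: 62.1
eef_pos: [0.5801, -0.3695, 0.1299]
tcp_rot: [0.482, 0.517, -0.482, 0.517]
contact_force: [0.0, -0.2, 0.4]
opening: 0.348
```

Run:
```python
from h import *
s=st();print('delta',((np.array([.5802,-.3683,.009])-s['eef_pos'])/.1).round(3))
im=snap('wrist','w12.png')
for q in ['bin_red_mid','bin_green_mid','bin_blue_mid']: rec('side',q)
# red mask moment
hsv=cv2.cvtColor(im,cv2.COLOR_BGR2HSV);m=((hsv[...,0]<6)&(hsv[...,1]>180)&(hsv[...,2]>90)).astype(np.uint8)
n,l,a,c=cv2.connectedComponentsWithStats(m);i=1+np.argmax(a[1:,4]);print(a[i].tolist())
```

```text
t 62.1 pos [0.5801, -0.3695, 0.1299] F [0.0, -0.2, 0.4] op 0.348
jaw yaw deg -86.05 q6 0.787
delta [ 1.000e-03  1.200e-02 -1.209e+00]
side bin_red_mid [([0.582, -0.371, 0.026], 0.81)]
side bin_green_mid [([0.461, -0.376, 0.021], 0.88)]
side bin_blue_mid []
[166, 138, 185, 110, 12274]
```

servo_tool([
  [[0,0.01,-0.2,0],[0,0.01,-0.4,0],[0,0.01,-0.6,0],[0,0.01,-0.8,0],[0,0.01,-1.0,0]],
])

```text
time: 62.8
eef_pos: [0.5802, -0.366, 0.0288]
tcp_rot: [0.481, 0.518, -0.481, 0.518]
contact_force: [0.7, 0.7, -0.4]
opening: 0.354
```

servo_tool([
  [[0,0,-0.07,0],[0,0,-0.13,0],[0,0,-0.18,0],[0,0,-0.2,0],[0,0,-0.2,0]],
])

```text
time: 63.3
eef_pos: [0.5804, -0.3676, 0.0098]
tcp_rot: [0.482, 0.518, -0.482, 0.518]
contact_force: [-0.3, 0.2, 0.5]
opening: 0.352
```

servo_tool([
  [[0,0,0,0],[0,0,0,0],[0,0,0,0],[0,0,0,0],[0,0,0,0]],
], claw=-1)

```text
time: 63.8
eef_pos: [0.5806, -0.368, 0.0104]
tcp_rot: [0.482, 0.517, -0.482, 0.518]
contact_force: [-0.2, -0.6, 4.6]
opening: 0.09
```

servo_tool([
  [[0,0,0.1,0],[0,0,0.3,0],[0,0,0.5,0],[0,0,0.7,0],[0,0,0.9,0]],
])

```text
time: 64.3
eef_pos: [0.5794, -0.3668, 0.0992]
tcp_rot: [0.482, 0.519, -0.482, 0.517]
contact_force: [0.6, -0.0, -2.0]
opening: 0.092
```

servo_tool([
  [[-0.01,0.185,0.1,0.037],[-0.02,0.37,0.2,0.075],[-0.03,0.555,0.3,0.112],[-0.04,0.74,0.4,0.15],[-0.052,0.926,0.5,0.187]],
])

```text
time: 64.8
eef_pos: [0.5741, -0.2735, 0.1489]
tcp_rot: [0.4, 0.584, -0.4, 0.582]
contact_force: [0.1, -0.6, -1.6]
opening: 0.094
```

servo_tool([
  [[-0.01,0.185,0,0.037],[-0.02,0.37,0,0.075],[-0.03,0.555,0,0.112],[-0.04,0.74,0,0.15],[-0.052,0.926,0,0.187]],
])

```text
time: 65.3
eef_pos: [0.5688, -0.181, 0.1486]
tcp_rot: [0.31, 0.636, -0.31, 0.635]
contact_force: [-0.1, -0.1, -1.5]
opening: 0.091
```

servo_tool([
  [[-0.01,0.185,0,0.037],[-0.02,0.37,0,0.075],[-0.03,0.555,0,0.112],[-0.04,0.74,0,0.15],[-0.052,0.926,0,0.187]],
])

```text
time: 65.8
eef_pos: [0.5639, -0.0884, 0.1489]
tcp_rot: [0.214, 0.674, -0.214, 0.674]
contact_force: [0.4, 0.1, -1.7]
opening: 0.089
```

servo_tool([
  [[-0.01,0.185,0,0.037],[-0.02,0.37,0,0.075],[-0.03,0.555,0,0.112],[-0.04,0.74,0,0.15],[-0.052,0.926,0,0.187]],
])

```text
time: 66.3
eef_pos: [0.5586, 0.0042, 0.1489]
tcp_rot: [0.113, 0.698, -0.113, 0.698]
contact_force: [-0.2, -0.6, -1.7]
opening: 0.091
```

servo_tool([
  [[-0.01,0.185,0,0.037],[-0.02,0.37,0,0.075],[-0.03,0.555,0,0.112],[-0.04,0.74,0,0.15],[-0.052,0.926,0,0.187]],
])

```text
time: 66.8
eef_pos: [0.5534, 0.0967, 0.1489]
tcp_rot: [0.009, 0.707, -0.009, 0.707]
contact_force: [0.1, 0.1, -1.7]
opening: 0.096
```

Run:
```python
from h import *
s=st();print('delta',((np.array([.5542,.095,.0866])-s['eef_pos'])/.1).round(3))
```

```text
t 66.8 pos [0.5534, 0.0967, 0.1489] F [0.1, 0.1, -1.7] op 0.096
jaw yaw deg -1.52 q6 0.019
delta [ 0.008 -0.017 -0.623]
```

servo_tool([
  [[0.008,-0.017,-0.12,0],[0.008,-0.017,-0.24,0],[0.008,-0.017,-0.36,0],[0.008,-0.017,-0.46,0],[0.008,-0.017,-0.54,0]],
])

```text
time: 67.3
eef_pos: [0.5542, 0.0933, 0.0935]
tcp_rot: [0.011, 0.708, -0.011, 0.706]
contact_force: [0.1, -0.8, -1.0]
opening: 0.095
```

servo_tool([
  [[0,0,-0.02,0],[0,0,-0.035,0],[0,0,-0.05,0],[0,0,-0.06,0],[0,0,-0.06,0]],
])

```text
time: 67.8
eef_pos: [0.5551, 0.0939, 0.0896]
tcp_rot: [0.011, 0.707, -0.011, 0.707]
contact_force: [0.8, 0.3, -0.4]
opening: 0.087
```

servo_tool([
  [[0,0,-0.005,0],[0,0,-0.01,0],[0,0,-0.015,0],[0,0,-0.015,0],[0,0,-0.015,0]],
])

```text
time: 68.3
eef_pos: [0.555, 0.0939, 0.0883]
tcp_rot: [0.011, 0.707, -0.011, 0.707]
contact_force: [-0.3, 0.0, 0.9]
opening: 0.089
```

servo_tool([
  [[0,0,0,0],[0,0,0,0],[0,0,0,0],[0,0,0,0],[0,0,0,0]],
], claw=-0.5)

```text
time: 68.8
eef_pos: [0.5549, 0.0939, 0.0878]
tcp_rot: [0.011, 0.707, -0.011, 0.707]
contact_force: [0.1, -0.4, 0.2]
opening: 0.251
```

servo_tool([
  [[0,0,0.1,0],[0,0,0.25,0],[0,0,0.4,0],[0,0,0.6,0],[0,0,0.8,0]],
])

```text
time: 69.3
eef_pos: [0.5553, 0.0939, 0.1703]
tcp_rot: [0.011, 0.706, -0.011, 0.708]
contact_force: [-0.7, -0.1, -0.2]
opening: 0.246
```

servo_tool([
  [[0,0.06,0.12,0.08],[0,0.12,0.24,0.16],[0,0.18,0.36,0.24],[0,0.24,0.48,0.32],[0.007,0.317,0.6,0.4]],
], claw=0)

```text
time: 69.8
eef_pos: [0.5559, 0.1258, 0.2304]
tcp_rot: [-0.21, 0.674, 0.21, 0.676]
contact_force: [-0.8, 0.4, -0.7]
opening: 0.501
```

servo_tool([
  [[0,0.06,0,0.08],[0,0.12,0,0.16],[0,0.18,0,0.24],[0,0.24,0,0.32],[0.007,0.317,0,0.4]],
])

```text
time: 70.3
eef_pos: [0.5566, 0.1575, 0.2299]
tcp_rot: [-0.409, 0.576, 0.408, 0.578]
contact_force: [-0.7, 0.9, 0.4]
opening: 0.502
```

servo_tool([
  [[0,0.06,0,0.08],[0,0.12,0,0.16],[0,0.18,0,0.24],[0,0.24,0,0.32],[0.007,0.317,0,0.4]],
])

```text
time: 70.8
eef_pos: [0.5573, 0.1892, 0.2299]
tcp_rot: [0.567, -0.422, -0.566, -0.423]
contact_force: [-0.0, -0.8, 0.0]
opening: 0.5
```

servo_tool([
  [[0,0.06,0,0.08],[0,0.12,0,0.16],[0,0.18,0,0.24],[0,0.24,0,0.32],[0.007,0.317,0,0.4]],
])

```text
time: 71.3
eef_pos: [0.558, 0.2209, 0.2299]
tcp_rot: [0.67, -0.226, -0.669, -0.227]
contact_force: [0.4, 0.2, -0.2]
opening: 0.497
```

servo_tool([
  [[0,0.06,0,0.08],[0,0.12,0,0.16],[0,0.18,0,0.24],[0,0.24,0,0.32],[0.007,0.317,0,0.4]],
])

```text
time: 71.8
eef_pos: [0.558, 0.2556, 0.2299]
tcp_rot: [0.708, -0.013, -0.706, -0.011]
contact_force: [-0.4, -0.1, 0.7]
opening: 0.499
```

Run:
```python
from h import *
s=st();w=snap('wrist','w13.png');d=snap('side','d3.png')
a=cv2.resize(d[135:235,205:315],(440,400),interpolation=cv2.INTER_CUBIC)
b=cv2.resize(w[60:384,100:420],(395,400))
cv2.imwrite('pics/c13.png',np.hstack([a,b])[:, :800])
print('delta',((np.array([.5585,.2525,.129])-s['eef_pos'])/.1).round(3))
hsv=cv2.cvtColor(w,cv2.COLOR_BGR2HSV);m=cv2.inRange(hsv,(20,150,80),(32,255,255))
n,l,st_,c=cv2.connectedComponentsWithStats(m);i=1+np.argmax(st_[1:,4]);print(st_[i].tolist(),c[i])
ys,xs=np.nonzero(l==i)
for r in range(ys.min()+5,ys.max(),15):
    x=xs[ys==r]; print(r,onz('wrist',[((x.min()+x.max())/2,r)],.142,s).round(4).tolist(), x.max()-x.min())
```

```text
t 71.8 pos [0.558, 0.2556, 0.2299] F [-0.4, -0.1, 0.7] op 0.499
jaw yaw deg 178.03 q6 -2.84
delta [ 0.005 -0.031 -1.009]
[248, 173, 22, 100, 1856] [258.92241379 224.75538793]
178 [[0.5574, 0.2371, 0.142]] 21
193 [[0.5578, 0.2495, 0.142]] 19
208 [[0.5574, 0.2623, 0.142]] 19
223 [[0.5587, 0.2756, 0.142]] 19
238 [[0.5591, 0.2893, 0.142]] 19
253 [[0.5588, 0.3036, 0.142]] 19
268 [[0.5593, 0.3183, 0.142]] 19
```

View pics/c13.png

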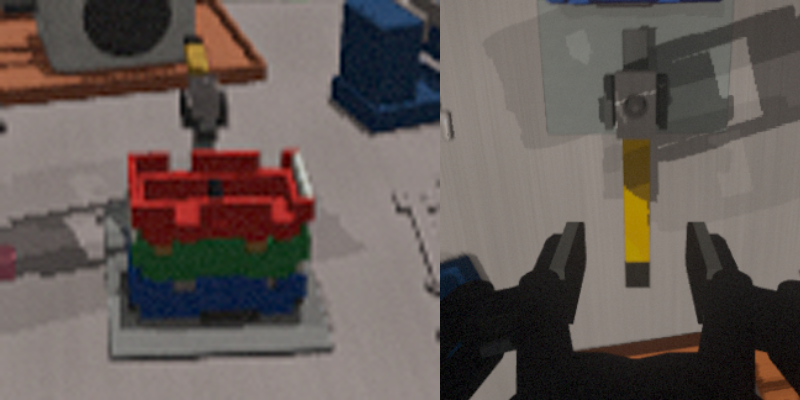

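servo_tool([
  [[0,0.03,0,-0.015],[0,0.06,0,-0.025],[0,0.06,0,-0.025],[0,0.06,-0.1,-0.025],[0,0.06,-0.2,-0.025]],
])

```text
time: 72.4
eef_pos: [0.5576, 0.2614, 0.2072]
tcp_rot: [0.707, -0.028, -0.706, -0.025]
contact_force: [-0.3, 0.0, 0.5]
opening: 0.5
```

Run:
```python
from h import *
s=st();print(s['qpos'].round(3) if hasattr(s['qpos'],'round') else s['qpos']);print('delta',((np.array([.5585,.2605,.129])-s['eef_pos'])/.1).round(3))
M=R.from_quat(s['tcp_rot']).as_matrix();print(M[:,0])
```

```text
t 72.4 pos [0.5576, 0.2614, 0.2072] F [-0.3, 0.0, 0.5] op 0.5
jaw yaw deg 175.7 q6 -2.79
[ 0.275  0.178  1.75  -0.004  1.213 -2.79 ]
delta [ 0.009 -0.009 -0.782]
[ 0.00114119 -0.00397134 -0.99999146]
```

servo_tool([
  [[0.009,-0.009,-0.15,0.006],[0.009,-0.009,-0.3,0.006],[0.009,-0.009,-0.45,0.006],[0.009,-0.009,-0.55,0.006],[0.009,-0.009,-0.65,0.006]],
])

```text
time: 72.9
eef_pos: [0.5581, 0.2606, 0.1413]
tcp_rot: [0.707, -0.025, -0.707, -0.022]
contact_force: [-0.0, 0.0, -1.4]
opening: 0.502
```

servo_tool([
  [[0,0,-0.05,0],[0,0,-0.09,0],[0,0,-0.12,0],[0,0,-0.13,0],[0,0,-0.13,0]],
])

```text
time: 73.4
eef_pos: [0.5586, 0.2607, 0.1301]
tcp_rot: [0.707, -0.024, -0.706, -0.022]
contact_force: [0.9, -0.2, -0.2]
opening: 0.503
```

servo_tool([
  [[0,0,0,0],[0,0,0,0],[0,0,0,0],[0,0,0,0],[0,0,0,0]],
], claw=-1, force=50)

```text
time: 73.9
eef_pos: [0.5588, 0.2608, 0.1305]
tcp_rot: [0.708, -0.024, -0.706, -0.022]
contact_force: [0.3, 0.2, 3.2]
opening: 0.19
```

Run:
```python
from h import *
s=st()
```

```text
t 73.9 pos [0.5588, 0.2608, 0.1305] F [0.3, 0.2, 3.2] op 0.19
jaw yaw deg 176.25 q6 -2.8
```

servo_tool([
  [[0,0,0.05,0],[0,0,0.1,0],[0,0,0.15,0],[0,0,0.2,0],[0,0,0.25,0]],
])

```text
time: 74.4
eef_pos: [0.5583, 0.2606, 0.1551]
tcp_rot: [0.707, -0.025, -0.706, -0.022]
contact_force: [1.0, 0.5, -1.7]
opening: 0.188
```

servo_tool([
  [[0,0,0.07,0],[0,0,0.14,0],[0,0,0.21,0],[0,0,0.28,0],[0,0,0.35,0]],
], force=90)

```text
time: 74.9
eef_pos: [0.5585, 0.2607, 0.1906]
tcp_rot: [0.707, -0.024, -0.706, -0.022]
contact_force: [-0.1, 0.3, -3.1]
opening: 0.176
```

Run:
```python
from h import *
s=st();w=snap('wrist','w14.png')
hsv=cv2.cvtColor(w,cv2.COLOR_BGR2HSV);m=cv2.inRange(hsv,(20,150,80),(32,255,255))
n,l,a,c=cv2.connectedComponentsWithStats(m);i=1+np.argmax(a[1:,4]);print(a[i].tolist())
cv2.imwrite('pics/w14c.png',cv2.resize(w[60:300,130:390],None,fx=2.2,fy=2.2,interpolation=cv2.INTER_CUBIC))
```

```text
t 74.9 pos [0.5585, 0.2607, 0.1906] F [-0.1, 0.3, -3.1] op 0.176
jaw yaw deg 176.25 q6 -2.801
[240, 214, 36, 137, 3735]
```

View pics/w14c.png

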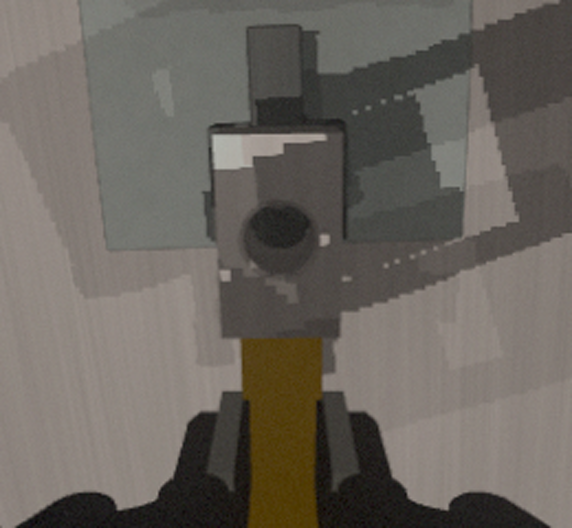

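```bash
cat >> h.py <<'E'
def yaw2(a,b): d=b-a; return np.degrees(np.arctan2(d[1],d[0]))
E
python3 - <<'E'
from h import *
s=get_state()
f=lambda P,z:onz('wrist',np.array(P)/2.2+[130,60],z,s)
h=f([(280,237)],.209)[0];e=f([(210,128),(345,122),(340,338),(222,338)],.209)
print('hole',h.round(4),'hub',e.round(4).tolist(),e.mean(0).round(4))
print('yaw top->bar',yaw2((e[0]+e[1])/2,(e[2]+e[3])/2), 'left',yaw2(e[0],e[3]),'right',yaw2(e[1],e[2]))
w=cv2.imread('pics/w14.png')
hsv=cv2.cvtColor(w,cv2.COLOR_BGR2HSV);m=cv2.inRange(hsv,(18,120,50),(34,255,255))
# bar edges by row; bar top z unknown: report for two
for r in (216,225,235,245,255,265,275,285,295,305):
    x=np.nonzero(m[r,220:300])[0]+220
    if len(x): print(r,x.min(),x.max(),onz('wrist',[((x.min()+x.max())/2,r)],.201,s)[0].round(4))
E
```

```text
hole [0.5562 0.2097 0.209 ] hub [[0.5677, 0.1882, 0.209], [0.5428, 0.1888, 0.209], [0.5454, 0.2315, 0.209], [0.5694, 0.23, 0.209]] [0.5563 0.2096 0.209 ]
yaw top->bar 87.11365573287345 left 87.7530283752312 right 86.48979677052617
216 240 275 [0.5578 0.2351 0.201 ]
225 240 275 [0.5581 0.2398 0.201 ]
235 240 275 [0.5585 0.2451 0.201 ]
245 244 273 [0.5584 0.2506 0.201 ]
255 243 273 [0.559  0.2561 0.201 ]
265 244 273 [0.5591 0.2619 0.201 ]
275 244 272 [0.5597 0.2677 0.201 ]
285 244 273 [0.5599 0.2738 0.201 ]
295 243 273 [0.5605 0.2799 0.201 ]
305 242 274 [0.561  0.2863 0.201 ]
```

servo_tool([
  [[0,-0.04,0,-0.08],[0,-0.08,0,-0.16],[0,-0.12,0,-0.24],[0,-0.16,0,-0.32],[-0.005,-0.2,0,-0.396]],
])

```text
time: 75.45
eef_pos: [0.558, 0.2405, 0.1899]
tcp_rot: [-0.665, 0.241, 0.665, 0.239]
contact_force: [0.4, 0.1, -3.3]
opening: 0.17
```

servo_tool([
  [[0,-0.04,0,-0.08],[0,-0.08,0,-0.16],[0,-0.12,0,-0.24],[0,-0.16,0,-0.32],[-0.005,-0.2,0,-0.396]],
])

```text
time: 75.95
eef_pos: [0.5575, 0.2205, 0.1899]
tcp_rot: [-0.559, 0.433, 0.56, 0.431]
contact_force: [-0.1, -0.4, -2.4]
opening: 0.173
```

servo_tool([
  [[0,-0.04,0,-0.08],[0,-0.08,0,-0.16],[0,-0.12,0,-0.24],[0,-0.16,0,-0.32],[-0.005,-0.2,0,-0.396]],
])

```text
time: 76.45
eef_pos: [0.557, 0.2004, 0.1899]
tcp_rot: [-0.4, 0.584, 0.402, 0.581]
contact_force: [-0.6, -0.3, -2.5]
opening: 0.174
```

servo_tool([
  [[0,-0.04,0,-0.08],[0,-0.08,0,-0.16],[0,-0.12,0,-0.24],[0,-0.16,0,-0.32],[-0.005,-0.2,0,-0.396]],
])

```text
time: 76.95
eef_pos: [0.5565, 0.1804, 0.1899]
tcp_rot: [-0.202, 0.678, 0.204, 0.676]
contact_force: [-0.2, 0.2, -1.8]
opening: 0.176
```

servo_tool([
  [[0,-0.04,0,-0.08],[0,-0.08,0,-0.16],[0,-0.12,0,-0.24],[0,-0.16,0,-0.32],[-0.005,-0.2,0,-0.396]],
])

```text
time: 77.45
eef_pos: [0.5559, 0.1604, 0.1899]
tcp_rot: [0.015, 0.707, -0.013, 0.707]
contact_force: [-0.5, 0.6, -2.6]
opening: 0.175
```

servo_tool([
  [[0,0,0,0],[0,0,0,0],[0,0,0,0],[0,0,0,0],[0,0,0,0]],
])

```text
time: 77.95
eef_pos: [0.5559, 0.1608, 0.1898]
tcp_rot: [0.013, 0.707, -0.01, 0.707]
contact_force: [0.1, 0.3, -1.8]
opening: 0.175
```

Run:
```python
from h import *
s=st();w=snap('wrist','w15.png')
print('delta',((np.array([.5559,.1602,.129])-s['eef_pos'])/.1).round(3))
cv2.imwrite('pics/w15c.png',cv2.resize(w[60:300,130:390],None,fx=2.2,fy=2.2,interpolation=cv2.INTER_CUBIC))
g=cv2.cvtColor(w,cv2.COLOR_BGR2GRAY)
sub=g[130:205,215:300]
for thr in (45,60,75):
    n,l,a,c=cv2.connectedComponentsWithStats((sub<thr).astype(np.uint8))
    print(thr,[(a[i].tolist(),(c[i]+[215,130]).round(1).tolist()) for i in range(1,n) if a[i,4]>40])
```

```text
t 77.95 pos [0.5559, 0.1608, 0.1898] F [0.1, 0.3, -1.8] op 0.175
jaw yaw deg -1.9 q6 0.136
delta [-0.    -0.006 -0.608]
45 [([71, 57, 14, 18, 150], [291.8, 197.0]), ([0, 61, 15, 14, 158], [222.0, 198.8])]
60 [([28, 23, 26, 21, 368], [255.9, 162.7]), ([70, 52, 15, 23, 250], [291.6, 195.7]), ([0, 56, 15, 19, 265], [221.8, 195.5])]
75 [([26, 23, 33, 33, 799], [256.2, 168.6]), ([70, 44, 15, 31, 349], [291.0, 191.8]), ([0, 51, 16, 24, 308], [222.0, 194.4])]
```

View pics/w15c.png

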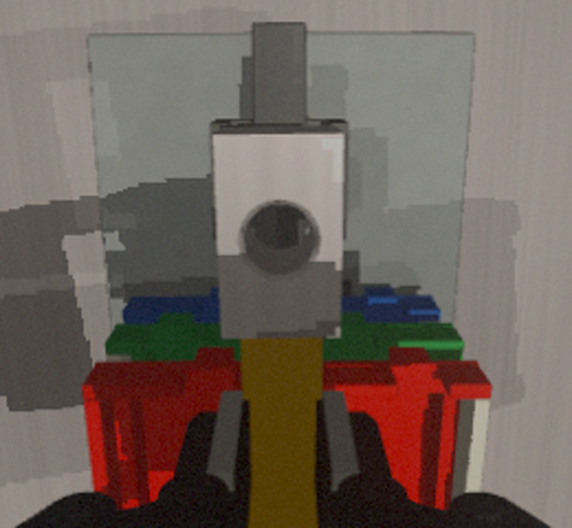

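Run:
```python
from h import *
s=get_state()
f=lambda P,z:onz('wrist',np.array(P)/2.2+[130,60],z,s)
print('hole',f([(281,238)],.2085).round(4),'saddle end',f([(254,25),(305,25)],.127).round(4).tolist(), 'saddle near hub',f([(255,120),(306,120)],.127).round(4).tolist())
# pin (dark) inside hole: expected px of pin top vs hole px
M=R.from_quat(s['tcp_rot']).as_matrix();c=calibration('wrist');T=np.array(c['T_tool_cam']);Rc=M@T[:3,:3];o=M@T[:3,3]+s['eef_pos']
for P in ([.5573,.2107,.155],[.5573,.2107,.1865],[.5573,.2107,.2085]):
    p=cv2.projectPoints(((np.array(P)-o)@Rc).reshape(1,3),np.zeros(3),np.zeros(3),np.array(c['intrinsics']),np.array(c['dist']))[0].ravel();print(P,(p-[130,60])*2.2)
```

```text
hole [[0.5574 0.2096 0.2085]] saddle end [[0.5509, 0.2539, 0.127], [0.5656, 0.2534, 0.127]] saddle near hub [[0.55, 0.227, 0.127], [0.5653, 0.2265, 0.127]]
[0.5573, 0.2107, 0.155] [280.98991477 187.85337617]
[0.5573, 0.2107, 0.1865] [280.60105968 210.26931349]
[0.5573, 0.2107, 0.2085] [280.22087642 232.20460698]
```

servo_tool([
  [[0,-0.004,-0.06,0],[0,-0.004,-0.12,0],[0,-0.004,-0.18,0],[0,-0.004,-0.24,0],[0,-0.004,-0.29,0]],
])

```text
time: 78.5
eef_pos: [0.5556, 0.1602, 0.1598]
tcp_rot: [0.013, 0.708, -0.011, 0.706]
contact_force: [0.5, 0.4, -1.9]
opening: 0.172
```

servo_tool([
  [[0,0,-0.02,0],[0,0,-0.04,0],[0,0,-0.06,0],[0,0,-0.08,0],[0,0,-0.1,0]],
])

```text
time: 79.0
eef_pos: [0.5561, 0.1603, 0.1509]
tcp_rot: [0.013, 0.707, -0.011, 0.707]
contact_force: [0.4, 0.2, -2.0]
opening: 0.173
```

Hub is over the pin's top with no contact; continue.

servo_tool([
  [[0,0,-0.03,0],[0,0,-0.06,0],[0,0,-0.09,0],[0,0,-0.12,0],[0,0,-0.15,0]],
])

```text
time: 79.5
eef_pos: [0.5559, 0.1603, 0.1355]
tcp_rot: [0.013, 0.707, -0.011, 0.707]
contact_force: [0.3, 0.4, -3.1]
opening: 0.174
```

servo_tool([
  [[0,0,-0.01,0],[0,0,-0.02,0],[0,0,-0.03,0],[0,0,-0.035,0],[0,0,-0.04,0]],
])

```text
time: 80.0
eef_pos: [0.556, 0.1603, 0.1319]
tcp_rot: [0.013, 0.707, -0.011, 0.707]
contact_force: [-0.3, 1.3, -2.0]
opening: 0.172
```

servo_tool([
  [[0,0,-0.005,0],[0,0,-0.01,0],[0,0,-0.015,0],[0,0,-0.02,0],[0,0,-0.02,0]],
])

```text
time: 80.5
eef_pos: [0.556, 0.1603, 0.1307]
tcp_rot: [0.013, 0.707, -0.011, 0.707]
contact_force: [-3.0, -1.1, 3.9]
opening: 0.175
```

servo_tool([
  [[0,0,0,0],[0,0,0,0],[0,0,0,0],[0,0,0,0],[0,0,0,0]],
], claw=0)

```text
time: 81.0
eef_pos: [0.556, 0.1603, 0.1297]
tcp_rot: [0.013, 0.707, -0.011, 0.707]
contact_force: [-0.0, -0.2, -0.8]
opening: 0.502
```

servo_tool([
  [[0,0,0.1,0],[0,0,0.25,0],[0,0,0.4,0],[0,0,0.6,0],[0,0,0.8,0]],
])

```text
time: 81.5
eef_pos: [0.5563, 0.1603, 0.2124]
tcp_rot: [0.013, 0.707, -0.011, 0.707]
contact_force: [0.8, 0.6, 0.3]
opening: 0.498
```

servo_tool([
  [[0,-0.1,0.15,0],[0,-0.25,0.3,0],[0,-0.4,0.45,0],[0,-0.6,0.6,0],[0,-0.8,0.75,0]],
])

```text
time: 82.0
eef_pos: [0.5556, 0.0783, 0.2858]
tcp_rot: [0.014, 0.708, -0.011, 0.706]
contact_force: [0.4, -0.0, -0.5]
opening: 0.499
```

Run:
```python
from h import *
s=st();w=snap('wrist','w16.png');a=snap('scene','s3.png');d=snap('side','d4.png')
v=np.hstack([cv2.resize(a[150:250,230:390],(400,250),interpolation=cv2.INTER_CUBIC),cv2.resize(d[130:240,200:330],(400,250),interpolation=cv2.INTER_CUBIC)])
v=np.vstack([v,cv2.resize(w[0:300,100:512],(800,340))[:, :800]])
cv2.imwrite('pics/fin.png',v[:600])
hsv=cv2.cvtColor(w,cv2.COLOR_BGR2HSV);m=cv2.inRange(hsv,(20,120,60),(33,255,255))
n,l,b,c=cv2.connectedComponentsWithStats(m)
for i in range(1,n):
    if b[i,4]>150:
        ys,xs=np.nonzero(l==i); P=[]
        for r in (ys.min()+3,ys.max()-3): x=xs[ys==r];P.append(((x.min()+x.max())/2,r))
        q=onz('wrist',P,.142,s);print(b[i].tolist(),q.round(4).tolist(),yaw2(q[1],q[0]))
for q in ['keeper_grip','bin_red_mid','bin_green_mid','bin_blue_mid']: rec('scene',q)
```

```text
t 82.0 pos [0.5556, 0.0783, 0.2858] F [0.4, -0.0, -0.5] op 0.499
jaw yaw deg -1.99 q6 -0.008
[245, 60, 29, 105, 1970] [[0.5563, 0.184, 0.142], [0.5549, 0.0959, 0.142]] 89.08224060135727
[469, 199, 26, 29, 393] [[0.7861, 0.0457, 0.142], [0.7877, 0.0208, 0.142]] 93.87846594728619
scene keeper_grip [([0.563, 0.157, 0.137], 0.76), ([0.331, 0.156, 0.012], 0.67)]
scene bin_red_mid [([0.559, 0.09, 0.105], 0.85)]
scene bin_green_mid [([0.626, 0.102, 0.078], 0.51)]
scene bin_blue_mid [([0.576, 0.175, 0.008], 0.62), ([0.624, 0.097, 0.037], 0.61)]
```

```bash
python3 -c "
from plant import *
print(sign_off())"
```

```text
the job is handed in; nothing more can be done
None
```

I packed the parts, rebuilt the stack and refitted the keeper, then handed the job in at about 82 s. No verdict came back.

- **Parts:** both gears stand hub-up in the blue bin and both brass sleeves stand upright in the green one. I saw all four in the wrist pictures after placing them.
- **Stack:** it is blue, green, red in the cradle, with white ends alternating. The side picture showed all three level. Green and red touched down within 1 mm of the expected 36 mm steps. I did not recheck the parts once the bins were stacked over them.
- **Keeper:** I lifted it off, turned it about 180° and lowered it over the pin without resistance. It stopped with the tool at 130.7 mm, against 130.5 mm when it was gripped there at the start, so it should be fully down. The wrist camera then put the bar over the red bin, aligned within about 1° of the stand.

Two things disagreed or fell short:

- **Wrist joint:** while hovering over the keeper, the last joint read −2.84 rad, exactly its limit. I backed off and gripped the bar about 2° skewed and 50 mm from the hole instead of 42 mm.
- **Final picture:** I had used all 16 views, so the end state was checked only by numbers. In that last network check the blue and green readings were uncertain; the red bin and keeper agreed with the plan.

I did not touch the tools, tin, jar or the pink look-alike.

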